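# Press a split cabinet-door stile under a caul

## Task

The split along this cabinet door's stile has just been glued: lay the beech caul flat along the stile, cork side down as it lies, covering the split under the screw press, and let go of it. Then wind the press's handle clockwise until the pad meets the caul, and snug it by feel: stop when the handle takes about one and two-thirds times the effort it took running free, never twice as much, and leave it so with the door where it lies. Do not let the steel pad touch the bare door, and leave everything else on the bench alone.

Things in the scene. Friction and masses are not known exactly. Their poses are not given: they have to be found in the camera images.
- press: screw press fixed to the bench. Origin mid-footprint on the bench top; x the way work goes in (from the robot's side), y along the beam, z up. Plywood platen 260 (x) x 350 (y) x 15 mm; orange posts 56 x 45 mm centred at y = +-152 mm; orange beam 60 mm wide in x, 350 in y, from z = 105 to 165 mm; black steel nut on its middle, 56 x 95 mm, up to z = 187 mm.
- screw_axis (a point): where the vertical axis of the press screw meets the platen's top, over the press's origin; axes as the press's. Right-hand thread: a full clockwise turn (seen from above) brings the pad 6 mm down; it stays where it is left.
- handle: the screw's head, 30 mm wide and high, with a round steel cross bar 10 mm thick, 132 mm long over its two 18 mm end balls, fixed in it. Origin on the screw axis at the bar's centre line, x along the bar, z up. At the start the bar is 234 to 239 mm above the bench and points any way; it sinks as it turns. Closed fingertips beside the bar can push it round.
- bar_end (a point): centre of the ball on one end of the bar, 57 mm from the screw axis (the other is opposite). Effort: running free the screw takes 0.35 N m (6 N pushed at the ball); from where the pad meets the caul it rises steadily, by 0.22 N m in the next quarter turn. 0.58 N m (10 N at the ball) is snug, under 0.47 loose, over 0.68 too tight, over 0.75 marks the wood.
- pad: round steel swivel pad, 44 mm wide, on the lower end of the screw; it does not turn, only moves up and down. Origin at the centre of its lower face, z up. At the start that face is 63 to 68 mm above the bench.
- door: small dark red cabinet door lying loose on the platen, 300 mm long, 140 mm wide, 20 mm thick, about 0.85 kg. Origin at the centre of the underside of its split stile (a 46 mm wide, 300 mm long frame member along x); the rest of the door lies to +y, up to 117 mm from the stile's middle. Top of the stile 35 mm above the bench. Leave it where it lies.
- split (a point): middle of the split (a pale line along x, 13 cm long) on the top face of the stile, roughly under the press pad; axes as the door's.
- caul: pale beech strip 260 (x) x 40 (y) x 18 (z) mm with a thin cork facing under it, about 0.13 kg, lying loose on the bench left or right of the press. Origin at the centre of its underside, x along its length. Either end may go in first.
- mallet: bystander: wooden mallet, handle 26 mm thick, head 62 x 110 x 62 mm, 290 mm long in all; lies on the side of the press where the caul does not. Origin near its middle, on the bench.
- glue: bystander: white plastic glue bottle, 62 mm wide, 170 mm tall; origin under its base.
- screws: bystander: closed brass-coloured jar, 64 mm wide, 75 mm tall; origin under its base.
- vase: bystander: pale green glazed vase, 96 mm wide, 118 mm tall; origin under its base.
- cup: bystander: pale green glazed cup, 72 mm wide, 70 mm tall; origin under its base.

How it is judged:
By the outcome, as a careful person would: the job done as asked, in the order asked, and still so for the second after the job is handed in, with the robot touching nothing.
It also fails if it takes over 72 s, if anything falls off the work surface, if the arm or the gripper's body presses on something with over 40 N, if the wrist force passes 120 N, or if a joint passes its speed limit or range.

## Robot

A 6-joint arm with a two-finger parallel gripper is mounted at the origin on the work surface. World frame = base frame: x ahead of the robot, y to its left, z up, the work surface at z = 0. Lengths are in m, angles in rad, forces in N, time in s.
With the tool pointing down it reaches from about 0.375 to 0.9 m from the base axis. Payload 3.1 kg.
Tool frame: the origin (TCP) lies on the centre line of the jaws, within the pads' length; the fingertips stand 14 mm ahead of it and the grasp point (between the pads) lies 5 mm behind it; y points along the fingers, z is the direction in which the jaws open and shut, and the axes are right-handed (so a half turn about y gives the same grasp; the last joint's range is limited). The gripper opens to 87 mm and grips with 3 to 60 N. Pads are 19 mm wide; open, the fingers measure 117 mm over their backs; the gripper's body (75 mm by 190 mm) begins 51 mm behind the grasp point.
Start: joints at [1.024, 0.527, 1.433, -0, 1.181, -0.178], TCP at [0.225, 0.583, 0.237] pointing down, gripper open.
Joint ranges: [-3.08, 3.08], [-0.75, 2.2], [0.22, 2.44], [-1.43, 4.57], [0, 2.65], [-2.85, 2.85]. Speed limits (rad/s): [2.79, 2.79, 3.14, 3.14, 3.14, 3.14].

## Interface

Orientations are given as a unit quaternion [x, y, z, w].
In Python, from rig import robot, vision gives the robot as it stands.
- The arm moves only by the shell command python3 -m crank 'ROWS' [FORCE]. ROWS is JSON, a list of rows, each a list of 7 numbers: the shift along the tool's x, y, z as a fraction of full scale, then the turn, a rotation vector about the tool's x, y, z as a fraction of full scale, then the gripper command: -1 is shut, 1 is fully open, values between are in proportion. In form: [[x, y, z, wx, wy, wz, grip], ...]. A call has 1 to 10 rows; each row is the pose to reach, as a shift and turn from the pose commanded when the call began, along the tool's axes at that moment, turning the shorter way round; what a row does not reach only later rows make up. Full scale, the value 1, is 50 cm for a shift and pi rad for a turn. A row lasts 1/8 s, in which the tool goes at most 62.5 mm and 10.7 degrees, less where a joint would pass 70% of its speed; a pose out of reach is approached as far as the arm can. A call with a number of a shift or a turn outside -1 to 1 is refused whole. A call with a gripper value outside its range is refused whole. The fingers move at their own pace and stop on an object; FORCE is the grip in N (left out, the last holds). Time passes only in rows, so rows that repeat a pose let the fingers close. It gives the time, the measured TCP pose, the force and the opening at its end, in the units of the state.
- robot.get_obs(): the state, without advancing time (a new reading comes with each control period).
- vision.camera(name): name is "scene" or "top" or "wrist"; returns the picture (400x640x3 uint8, blue, green, red); there is no depth.
- vision.camera_info(name): a dict with "vfov" (degrees; the focal length in pixels is half the picture's height over the tangent of half this angle, whatever the lens; pixels are square), "cx", "cy" (the principal point, pixels), "k1" (the pictures are not rectified: a ray, as slopes to the right and down, at radius r is drawn at 1 + k1 r^2 times it, then the intrinsics apply), "world_from_camera" (4x4, takes a point from camera to world coordinates); the wrist camera has in their place "tool_from_camera" (4x4, takes a point from camera to tool coordinates, whose origin is the TCP and whose axes are the tool frame's). Camera axes: x right, y up, looking along -z (the intrinsics and any distortion apply to the point x, -y, -z); pixel columns grow to the right and rows downward; lengths in m; the calibration is good to about 2 mm. A picture is of the moment at which its call begins: read the wrist's pose just before it. camera_info takes no time and is no camera call.
- robot.hand_in(): hands the job in, once; it reports no verdict.
The state is a dict: "time": time; "q": joint angles; "joint_velocities": joint speeds; "joint_torque": joint torques, N m; "position": TCP position; "tool_rot": TCP orientation; "ft_force": force on the tool from outside, world axes, zero at the start; "moment": the same for the moment, N m; "grip_width": finger opening in m.
Only numpy, scipy, OpenCV 4.12 (cv2) and the standard library are available. Lean on these libraries where they do the work, as an engineer would, in place of code of your own. Each camera call takes 0.05 s, during which the arm holds its last target.

## Working session

There is one attempt and no reset: what is moved stays moved. The work goes in short steps, Python scripts to look and compute and a shell command to move; the robot and the scene stay as the last step left them, time stands still between calls to the robot, and variables do not carry over. Pictures are saved under pics/ and viewed, and the job is handed in when it is done.

```bash
ls; mkdir -p pics
python3 - <<'E'
from rig import robot, vision
import cv2
o=robot.get_obs(); print(o)
for n in ("scene","top","wrist"):
    cv2.imwrite(f"pics/a_{n}.png",vision.camera(n)); print(n,vision.camera_info(n))
E
```

```text
pics
{'time': 0.0, 'q': array([ 1.02454076e+00,  5.28478625e-01,  1.43391236e+00, -4.90528700e-05,
        1.18139695e+00, -1.78512826e-01]), 'joint_velocities': array([ 7.74096690e-04, -1.65798331e-03, -1.45579553e-03,  8.41553343e-04,
        5.96065135e-06, -1.35596245e-04]), 'joint_torque': array([ 1.72716004e-04, -4.40037382e+01, -1.76598573e+01,  6.34344388e-02,
        5.81102434e-02, -1.35450655e-04]), 'position': array([0.22431026, 0.58259766, 0.23556076]), 'tool_rot': array([ 0.69591946, -0.1295389 ,  0.12901859, -0.69445661]), 'ft_force': array([-0.04787611,  0.05857016, -0.45315729]), 'moment': array([-0.02158289,  0.00518269,  0.03060312]), 'grip_width': 0.08673290034809249}
scene {'vfov': 52.16495763744649, 'cx': 317.49563313201276, 'cy': 200.7680070197895, 'k1': -0.04742865283595789, 'world_from_camera': array([[ 0.70818624, -0.41663294,  0.56999057,  1.3082036 ],
       [ 0.70584213,  0.3993917 , -0.58504116, -0.72457948],
       [ 0.01609792,  0.81664145,  0.57692079,  0.86253751],
       [ 0.        ,  0.        ,  0.        ,  1.        ]])}
top {'vfov': 45.31147622451547, 'cx': 317.7542609466664, 'cy': 196.38695521083815, 'k1': -0.06348203335693738, 'world_from_camera': array([[ 0.02661427,  0.98060678, -0.1941701 ,  0.37573703],
       [-0.99962675,  0.02490855, -0.01122132,  0.00225318],
       [-0.00616721,  0.19439627,  0.98090369,  1.40663758],
       [ 0.        ,  0.        ,  0.        ,  1.        ]])}
wrist {'vfov': 59.36613370440613, 'cx': 319.03169113472103, 'cy': 198.73983968288522, 'k1': -0.07475701191027688, 'tool_from_camera': array([[ 4.15204391e-04, -9.63689687e-01, -2.67024373e-01,
        -7.22121066e-02],
       [-7.31451936e-04,  2.67024031e-01, -9.63689593e-01,
        -1.48538598e-01],
       [ 9.99999646e-01,  5.95443645e-04, -5.94023137e-04,
         2.34438869e-04],
       [ 0.00000000e+00,  0.00000000e+00,  0.00000000e+00,
         1.00000000e+00]])}
```

View pics/a_scene.png

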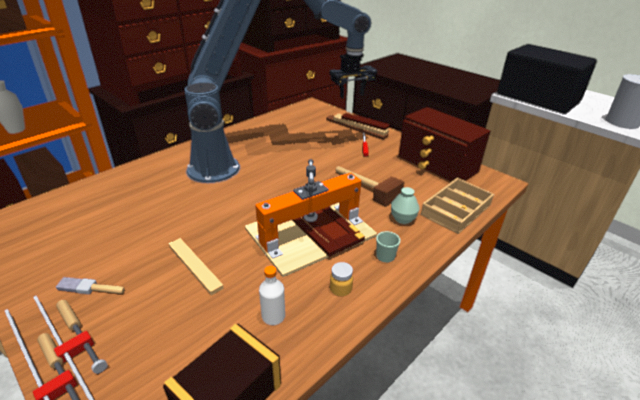

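View pics/a_top.png

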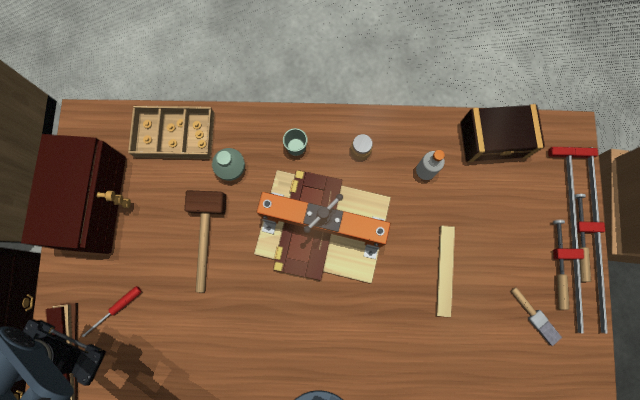

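View pics/a_wrist.png

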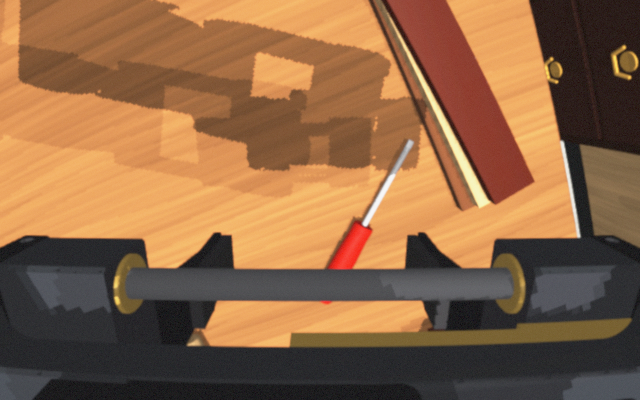

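The top view is oriented with up = +x and left = +y. The press is at about (323,215), the caul at (446,271), the mallet at the left around (205,240), and the jars lie beyond the press. I'll enlarge next.

```bash
cat > h.py <<'E'
import numpy as np, cv2, json
from rig import robot, vision
from scipy.spatial.transform import Rotation as R
def cam(name,obs=None):
    c=vision.camera_info(name); f=200/np.tan(np.radians(c['vfov'])/2)
    if 'world_from_camera' in c: T=np.array(c['world_from_camera'])
    else:
        T0=np.eye(4);T0[:3,:3]=R.from_quat(obs['tool_rot']).as_matrix();T0[:3,3]=obs['position'];T=T0@np.array(c['tool_from_camera'])
    return f,c['cx'],c['cy'],c['k1'],T
def ray(C,px):
    f,cx,cy,k,T=C; d=np.array([(px[0]-cx)/f,(px[1]-cy)/f]); u=d.copy()
    for _ in range(30): u=d/(1+k*(u@u))
    v=T[:3,:3]@np.array([u[0],-u[1],-1]); return T[:3,3],v
def onz(C,px,z):
    o,v=ray(C,px); return o+v*(z-o[2])/v[2]
def proj(C,p):
    f,cx,cy,k,T=C; q=T[:3,:3].T@(np.array(p)-T[:3,3]); u=np.array([q[0],-q[1]])/-q[2]; u=u*(1+k*(u@u)); return np.array([cx,cy])+f*u
def crop(img,x0,y0,x1,y1,name,s):
    cv2.imwrite(name,cv2.resize(img[y0:y1,x0:x1],None,fx=s,fy=s,interpolation=cv2.INTER_CUBIC))
E
python3 - <<'E'
from h import *
t=cv2.imread('pics/a_top.png'); s=cv2.imread('pics/a_scene.png')
crop(t,245,160,405,290,'pics/b1.png',5)
crop(t,380,210,480,330,'pics/b2.png',5)
crop(s,230,140,390,280,'pics/b3.png',4)
E
```

```text
(no output)
```

View pics/b1.png

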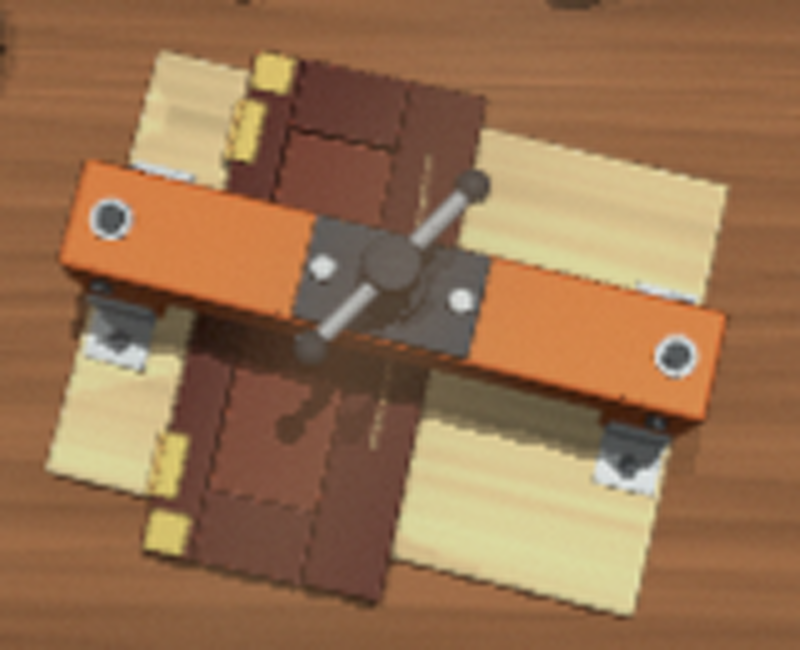

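View pics/b2.png

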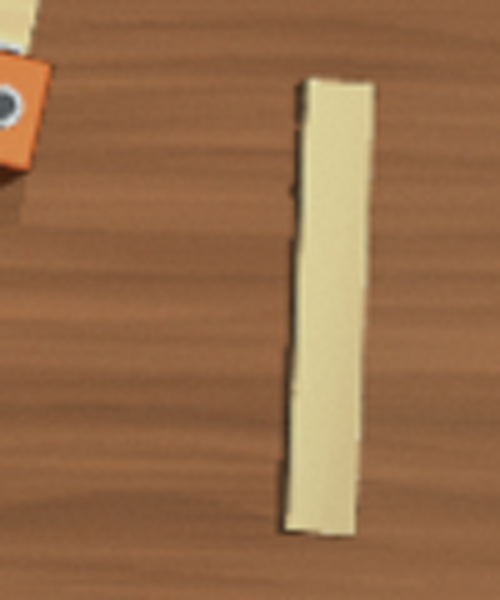

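View pics/b3.png

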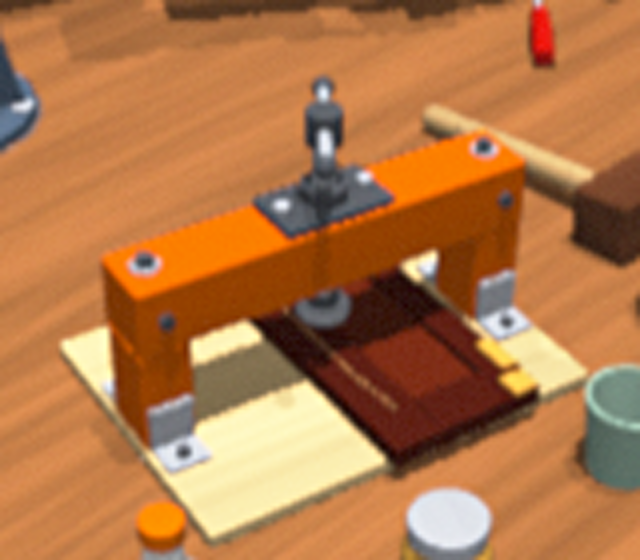

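Run:
```python
from h import *
np.set_printoptions(precision=4,suppress=True)
C=cam('top'); S=cam('scene')
g=lambda u,v,z:onz(C,(245+u/5,160+v/5),z)
P=[g(*q,.015) for q in [(160,52),(728,186),(633,614),(48,470)]]
print('platen',np.array(P)[:,:2], 'centre',np.mean(P,0))
print('edges',[np.linalg.norm(P[i]-P[(i+1)%4]) for i in range(4)])
for i,j in((3,0),(2,1)): d=P[j]-P[i]; print('yaw x',np.degrees(np.arctan2(d[1],d[0])))
for i,j in((1,0),(2,3)): d=P[j]-P[i]; print('yaw y-90',np.degrees(np.arctan2(-d[0],d[1])))
# beam top corners z=.165
B=[g(*q,.165) for q in [(88,158),(726,315),(707,418),(60,262)]]; print('beam',np.mean(B,0)); 
b=[g(*q,.236) for q in [(475,186),(311,346)]]; print('balls',b,np.mean(b,0),np.linalg.norm(b[0]-b[1]))
sp=[g(*q,.035) for q in [(430,157),(375,448)]]; d=sp[0]-sp[1];print('split',np.mean(sp,0),np.linalg.norm(d),np.degrees(np.arctan2(d[1],d[0])))
st=[g(*q,.035) for q in [(410,83),(486,97),(382,604),(306,583)]]; print('stile',np.mean(st,0))
for i,j in((3,0),(2,1)): d=st[j]-st[i]; print('yaw',np.degrees(np.arctan2(d[1],d[0])),np.linalg.norm(d))
print(np.linalg.norm(st[0]-st[1]))
h=lambda u,v,z:onz(C,(380+u/5,210+v/5),z)
c=[h(*q,.019) for q in [(310,80),(374,84),(355,535),(285,530)]]; print('caul',np.mean(c,0))
for i,j in((3,0),(2,1)): d=c[j]-c[i]; print('yaw',np.degrees(np.arctan2(d[1],d[0])),np.linalg.norm(d))
print(np.linalg.norm(c[0]-c[1]))
# scene check: split ends, balls
k=lambda u,v,z:onz(S,(230+u/4,140+v/4),z)
sp=[k(*q,.035) for q in [(285,312),(396,408)]];print('scene split vis',sp)
print('scene platen corners', k(213,540,.015),k(62,348,.015),k(586,375,.015))
print('scene balls',k(322,85,.236),k(322,165,.236))
c2=[onz(S,p,.019) for p in [(169,241),(182,238),(221,287),(211,291)]];print('scene caul',np.mean(c2,0))
for n,p,z in (('glue',(427,170),.08),('jar',(362,146),.075),('vase',(228,165),.1),('cup',(295,141),.07),('mallet',(205,203),.06),('mend',(201,291),.03)): print(n,onz(C,p,z))
```

```text
platen [[ 0.7275  0.1424]
 [ 0.6542 -0.1976]
 [ 0.4029 -0.1428]
 [ 0.4763  0.1967]] centre [ 0.5652 -0.0003  0.015 ]
edges [np.float64(0.3477294688428328), np.float64(0.257288439449516), np.float64(0.34734023793523466), np.float64(0.2569969309854774)]
yaw x -12.211792239042595
yaw x -12.298436704541247
yaw y-90 -12.158002540200798
yaw y-90 -12.205979748708371
beam [ 0.5655 -0.0004  0.165 ]
balls [array([ 0.6068, -0.0398,  0.236 ]), array([0.5246, 0.0394, 0.236 ])] [ 0.5657 -0.0002  0.236 ] 0.11413420153155848
split [ 0.5778 -0.0065  0.035 ] 0.17289262084293064 -9.247005009257347
stile [ 0.5567 -0.0036  0.035 ]
yaw -10.118906832673206 0.29681117655481276
yaw -10.300179438291291 0.3003097388991655
0.04544152162087947
caul [ 0.4418 -0.3574  0.019 ]
yaw -4.232294645330351 0.2581275639125435
yaw -3.7377803289723723 0.25853822962620615
0.0377054502619509
scene split vis [array([0.5232, 0.0058, 0.035 ]), array([ 0.6702, -0.0155,  0.035 ])]
scene platen corners [ 0.6627 -0.1963  0.015 ] [ 0.4125 -0.1418  0.015 ] [0.7341 0.1418 0.015 ]
scene balls [0.5254 0.0446 0.236 ] [ 0.6073 -0.0353  0.236 ]
scene caul [ 0.4463 -0.3537  0.019 ]
glue [ 0.7232 -0.2928  0.08  ]
jar [ 0.7913 -0.1066  0.075 ]
vase [0.7184 0.2733 0.1   ]
cup [0.8031 0.0882 0.07  ]
mallet [0.6147 0.3408 0.06  ]
mend [0.366  0.3422 0.03  ]
```

```bash
cat >> h.py <<'E'
def toolyaw(yaw):
    # tool y down, tool x horizontal at yaw (deg)
    a=np.radians(yaw); x=np.array([np.cos(a),np.sin(a),0]); y=np.array([0,0,-1.]); return R.from_matrix(np.column_stack([x,y,np.cross(x,y)]))
def rows(p,yaw,base=None):
    """row numbers from current/base commanded pose to world p, tool yaw"""
    o=robot.get_obs(); P,Q=(o['position'],R.from_quat(o['tool_rot'])) if base is None else (np.array(base[0]),toolyaw(base[1]))
    s=Q.inv().apply(np.array(p)-P)/.5; r=(Q.inv()*toolyaw(yaw)).as_rotvec()/np.pi
    print('d=%.0fmm ang=%.0f'%(np.linalg.norm(s)*500,np.linalg.norm(r)*180),'row',np.round(s,4).tolist(),np.round(r,4).tolist())
def st():
    o=robot.get_obs(); M=R.from_quat(o['tool_rot']).as_matrix()
    print('t %.2f p %s xyaw %.2f ydown %s F %s M %s w %.4f q %s'%(o['time'],o['position'].round(4),np.degrees(np.arctan2(M[1,0],M[0,0])),M[:,1].round(3),o['ft_force'].round(2),o['moment'].round(3),o['grip_width'],o['q'].round(2)))
E
python3 - <<'E'
from h import *
st(); rows((.41,-.355,.30),-4)
E
```

```text
t 0.15 p [0.2244 0.5827 0.2358] xyaw -21.07 ydown [-0.001 -0.001 -1.   ] F [-1.07  0.56 -0.29] M [-0.023  0.004 -0.01 ] w 0.0872 q [ 1.02  0.53  1.43  0.    1.18 -0.18]
d=958mm ang=17 row [1.0206, -0.126, -1.6168] [0.0005, -0.0948, -0.0002]
```

Run:
```python
from h import *
rows((.41,.10,.34),-12);
```

```text
d=528mm ang=9 row [0.6934, -0.2074, -0.7678] [0.0005, -0.0504, -0.0001]
```

```bash
python3 -m crank '[[0.12,-0.2,0,0,0,0,1],[0.69,-0.207,-0.768,0,-0.05,0,1],[0.69,-0.207,-0.768,0,-0.05,0,1],[0.69,-0.207,-0.768,0,-0.05,0,1],[0.69,-0.207,-0.768,0,-0.05,0,1],[0.69,-0.207,-0.768,0,-0.05,0,1],[0.69,-0.207,-0.768,0,-0.05,0,1],[0.69,-0.207,-0.768,0,-0.05,0,1],[0.69,-0.207,-0.768,0,-0.05,0,1]]'
python3 - <<'E'
from h import *
st(); rows((.41,-.355,.24),-4)
E
```

```text
time: 1.27
position: [0.4087, 0.0989, 0.3403]
tool_rot: [-0.703, 0.074, -0.075, 0.703]
ft_force: [1.1, 0.3, 0.1]
grip_width: 0.0867
t 1.27 p [0.4087 0.0989 0.3403] xyaw -12.08 ydown [ 0.001  0.    -1.   ] F [1.11 0.33 0.1 ] M [ 0.077 -0.05  -0.03 ] w 0.0867 q [-0.03  0.11  1.76  0.    1.26 -1.39]
d=465mm ang=8 row [0.1924, 0.2005, -0.8871] [-0.0001, -0.0449, 0.0002]
```

```bash
python3 -m crank '[[0.192,0.2,-0.887,0,-0.045,0,1],[0.192,0.2,-0.887,0,-0.045,0,1],[0.192,0.2,-0.887,0,-0.045,0,1],[0.192,0.2,-0.887,0,-0.045,0,1],[0.192,0.2,-0.887,0,-0.045,0,1],[0.192,0.2,-0.887,0,-0.045,0,1],[0.192,0.2,-0.887,0,-0.045,0,1],[0.192,0.2,-0.887,0,-0.045,0,1],[0.192,0.2,-0.887,0,-0.045,0,1],[0.192,0.2,-0.887,0,-0.045,0,1]]'
python3 - <<'E'
from h import *
st(); cv2.imwrite('pics/c_w.png',vision.camera('wrist')); rows((.41,-.355,.24),-4)
E
```

```text
time: 2.52
position: [0.4093, -0.3517, 0.2398]
tool_rot: [-0.706, 0.025, -0.024, 0.707]
ft_force: [-0.5, -0.4, 0.3]
grip_width: 0.0871
t 2.52 p [ 0.4093 -0.3517  0.2398] xyaw -3.97 ydown [-0.001  0.002 -1.   ] F [-0.49 -0.4   0.3 ] M [ 0.027  0.    -0.001] w 0.0871 q [-0.92  0.41  1.64  0.    1.09 -2.42]
d=4mm ang=0 row [0.0015, 0.0001, -0.0071] [-0.0004, 0.0004, -0.0002]
```

View pics/c_w.png

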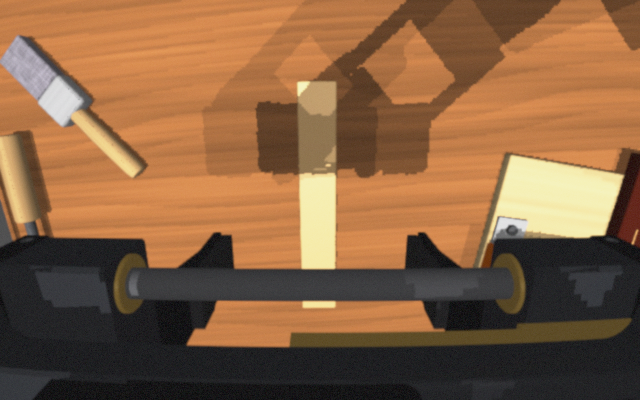

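Run:
```python
from h import *
o=robot.get_obs(); C=cam('wrist',o)
c=[onz(C,q,.019) for q in [(298,82),(336,82),(335,306),(302,307)]]
print(np.round(c,4),np.mean(c,0))
for i,j in((0,3),(1,2)): d=c[j]-c[i]; print(np.degrees(np.arctan2(d[1],d[0])),np.linalg.norm(d))
rows((.4095,-.3545,.018),-4)
```

```text
[[ 0.3162 -0.3657  0.019 ]
 [ 0.3189 -0.3275  0.019 ]
 [ 0.5746 -0.343   0.019 ]
 [ 0.5732 -0.3828  0.019 ]] [ 0.44572336 -0.3547554   0.019     ]
-3.7934754084379456 0.2575176271236993
-3.4793843099713633 0.25617901818650224
d=222mm ang=0 row [0.0008, 0.4441, -0.0067] [-0.0004, 0.0004, -0.0002]
```

```bash
python3 -m crank '[[0.001,0.1,-0.001,0,0,0,1],[0.001,0.2,-0.001,0,0,0,1],[0.001,0.3,-0.001,0,0,0,1],[0.001,0.38,-0.001,0,0,0,1],[0.001,0.443,-0.001,0,0,0,1],[0.001,0.443,-0.001,0,0,0,1],[0.001,0.443,-0.001,0,0,0,-1],[0.001,0.443,-0.001,0,0,0,-1],[0.001,0.443,-0.001,0,0,0,-1],[0.001,0.443,-0.001,0,0,0,-1]]' 50
python3 - <<'E'
from h import *
st()
E
```

```text
time: 3.82
position: [0.4103, -0.3537, 0.0192]
tool_rot: [0.707, -0.024, 0.025, -0.706]
ft_force: [-0.4, 0.7, -0.2]
grip_width: 0.0549
t 3.83 p [ 0.4103 -0.3537  0.0192] xyaw -3.98 ydown [ 0.001 -0.001 -1.   ] F [-0.43  0.68 -0.22] M [-0.013  0.036 -0.015] w 0.0549 q [-0.92  0.76  1.79 -0.    0.59 -2.42]
```

```bash
python3 -m crank '[[0,0,0,0,0,0,-1],[0,0,0,0,0,0,-1],[0,0,0,0,0,0,-1],[0,-0.06,0,0,0,0,-1],[0,-0.12,0,0,0,0,-1],[0,-0.12,0,0,0,0,-1]]' 55
python3 - <<'E'
from h import *
st();cv2.imwrite('pics/d_w.png',vision.camera('wrist'))
# plan in press frame
yaw=-10.2;A=np.array([.566,-.0002]);
E
```

```text
time: 4.58
position: [0.411, -0.3546, 0.08]
tool_rot: [0.708, -0.024, 0.025, -0.706]
ft_force: [0.1, 0.1, -1.7]
grip_width: 0.0392
t 4.58 p [ 0.411  -0.3546  0.08  ] xyaw -3.97 ydown [ 0.003 -0.003 -1.   ] F [ 0.11  0.09 -1.67] M [0.043 0.05  0.005] w 0.0392 q [-0.92  0.65  1.77  0.    0.72 -2.42]
```

View pics/d_w.png

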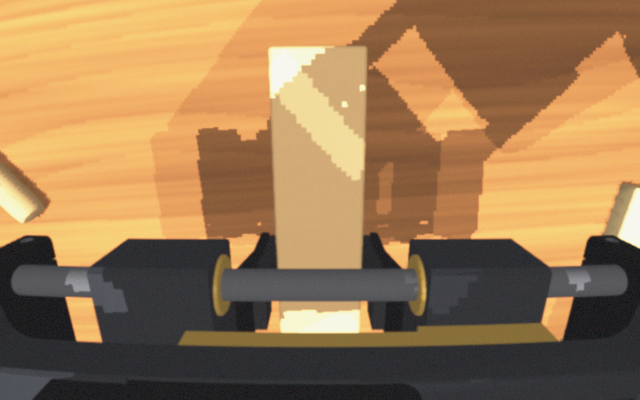

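Run:
```python
from h import *
rows((.40,-.10,.32),-25); rows((.36,.15,.30),-40,((.40,-.10,.32),-25))
```

```text
d=350mm ang=21 row [-0.0553, -0.4829, 0.5043] [0.0003, 0.1168, 0.0004]
d=254mm ang=15 row [-0.2838, 0.04, 0.4193] [0.0, 0.0833, 0.0]
```

```bash
python3 -m crank '[[0,-0.12,0,0,0,0,-1],[0,-0.24,0,0,0,0,-1],[0,-0.36,0,0,0,0,-1],[-0.02,-0.48,0.1,0,0.02,0,-1],[-0.03,-0.48,0.2,0,0.04,0,-1],[-0.055,-0.48,0.3,0,0.07,0,-1],[-0.055,-0.48,0.4,0,0.1,0,-1],[-0.055,-0.48,0.504,0,0.117,0,-1],[-0.055,-0.48,0.504,0,0.117,0,-1]]'; python3 -m crank '[[-0.05,0,0.1,0,0.02,0,-1],[-0.11,0,0.18,0,0.04,0,-1],[-0.17,0.01,0.26,0,0.06,0,-1],[-0.23,0.02,0.34,0,0.08,0,-1],[-0.283,0.04,0.42,0,0.083,0,-1],[-0.283,0.04,0.42,0,0.083,0,-1]]';  python3 - <<'E'
from h import *
st();cv2.imwrite('pics/e_w.png',vision.camera('wrist'));cv2.imwrite('pics/e_t.png',vision.camera('top'))
E
```

```text
time: 5.75
position: [0.3986, -0.0965, 0.3169]
tool_rot: [-0.69, 0.153, -0.15, 0.691]
ft_force: [-1.1, 0.7, -2.0]
grip_width: 0.0394
time: 6.5
position: [0.3594, 0.1516, 0.2969]
tool_rot: [0.666, -0.241, 0.239, -0.665]
ft_force: [0.5, -0.3, -1.3]
grip_width: 0.039
t 6.50 p [0.3594 0.1516 0.2969] xyaw -39.67 ydown [-0.004 -0.    -1.   ] F [ 0.45 -0.28 -1.28] M [0.011 0.002 0.03 ] w 0.0390 q [ 0.11  0.12  1.89  0.    1.14 -0.77]
```

View pics/e_w.png

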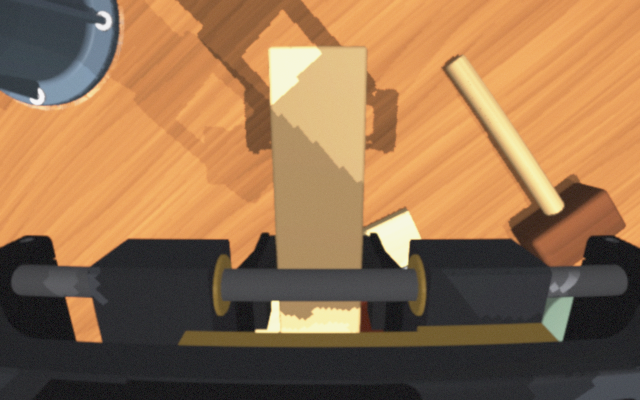

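View pics/e_t.png

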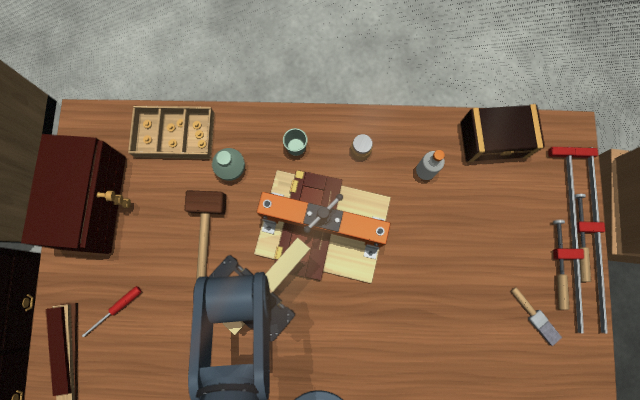

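Run:
```python
from h import *
rows((.357,.15,.062),-40)
```

```text
d=236mm ang=0 row [-0.0064, 0.4714, -0.0034] [0.0006, 0.0006, -0.0002]
```

```bash
python3 -m crank '[[-0.006,0.12,-0.003,0,0,0,-1],[-0.006,0.24,-0.003,0,0,0,-1],[-0.006,0.36,-0.003,0,0,0,-1],[-0.006,0.43,-0.003,0,0,0,-1],[-0.006,0.471,-0.003,0,0,0,-1],[-0.006,0.471,-0.003,0,0,0,-1]]';  python3 - <<'E'
from h import *
st();s=vision.camera('scene');crop(s,220,140,420,290,'pics/f_s.png',4)
rows((.385,.0285,.0585),-10.2);rows((.375,.085,.0585),-26)
E
```

```text
time: 7.35
position: [0.358, 0.1492, 0.0617]
tool_rot: [0.665, -0.244, 0.242, -0.664]
ft_force: [-0.3, -0.9, -0.9]
grip_width: 0.0398
t 7.35 p [0.358  0.1492 0.0617] xyaw -40.14 ydown [-0.003 -0.001 -1.   ] F [-0.28 -0.92 -0.94] M [-0.005  0.019  0.016] w 0.0398 q [ 0.1   0.6   2.16 -0.    0.38 -0.77]
d=124mm ang=30 row [0.1966, 0.0081, -0.1507] [0.0002, -0.1662, -0.0003]
d=67mm ang=14 row [0.1085, 0.0081, -0.0772] [0.0003, -0.0784, -0.0002]
```

View pics/f_s.png

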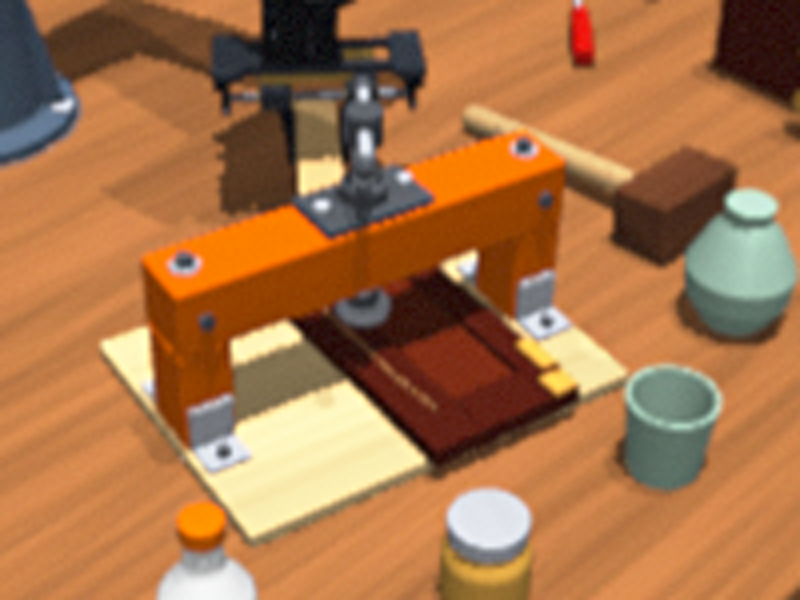

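```bash
python3 -m crank '[[0.04,0.006,-0.03,0,-0.035,0,-1],[0.108,0.007,-0.077,0,-0.08,0,-1],[0.13,0.007,-0.1,0,-0.11,0,-1],[0.165,0.007,-0.125,0,-0.14,0,-1],[0.196,0.007,-0.15,0,-0.166,0,-1],[0.196,0.007,-0.15,0,-0.166,0,-1],[0.196,0.007,-0.15,0,-0.166,0,-1]]';  python3 - <<'E'
from h import *
st();s=vision.camera('scene');crop(s,220,140,420,290,'pics/g_s.png',4);s=vision.camera('top');crop(s,245,160,405,290,'pics/g_t.png',5)
E
```

```text
time: 8.28
position: [0.3846, 0.0302, 0.0602]
tool_rot: [0.704, -0.062, 0.063, -0.704]
ft_force: [0.3, -0.8, -1.4]
grip_width: 0.0395
t 8.28 p [0.3846 0.0302 0.0602] xyaw -10.20 ydown [ 0.001 -0.    -1.   ] F [ 0.33 -0.8  -1.41] M [ 0.019  0.02  -0.037] w 0.0395 q [-0.21  0.6   2.17  0.    0.37 -1.61]
```

View pics/g_s.png

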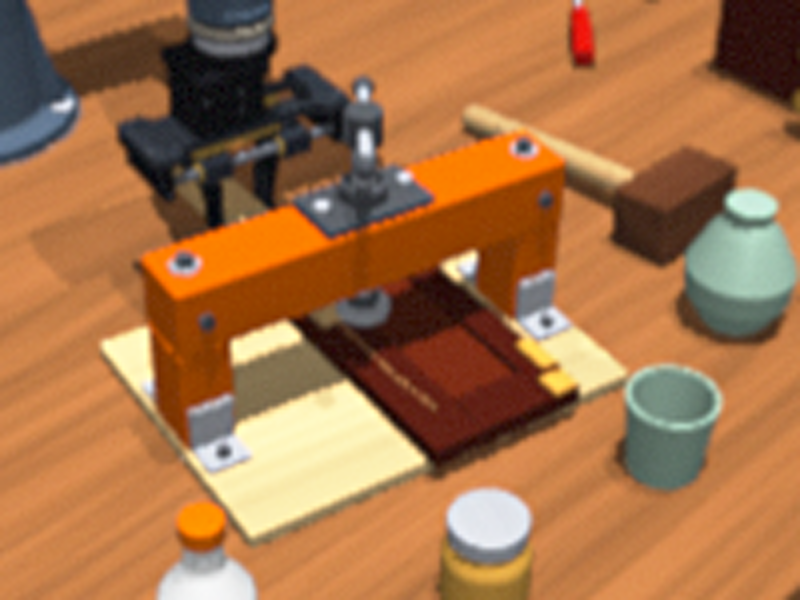

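View pics/g_t.png

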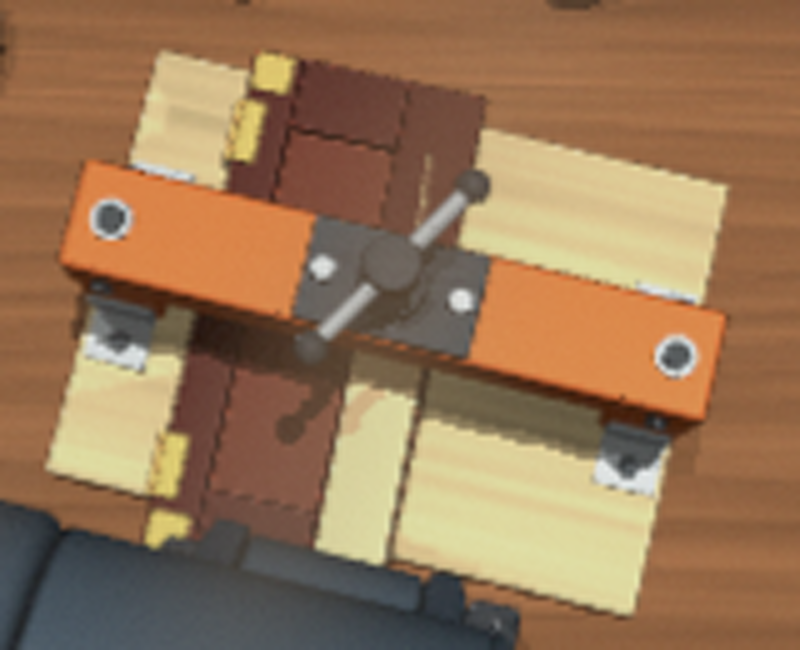

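Run:
```python
from h import *
C=cam('top');g=lambda u,v,z:onz(C,(245+u/5,160+v/5),z)
c=[g(*q,.0595) for q in [(316,550),(389,563),(420,365),(354,352)]]
st_=np.array([.5567,-.0036]);a=np.radians(-10.2);n=np.array([-np.sin(a),np.cos(a)])
for q in c: print(q.round(4),'lat',((q[:2]-st_)@n).round(4))
l=(c[3]-c[0]);print(np.degrees(np.arctan2(l[1],l[0])));l=(c[2]-c[1]);print(np.degrees(np.arctan2(l[1],l[0])))
print(((robot.get_obs()['position'][:2]-st_)@n))
p=lambda s,l,z:(st_[0]+np.cos(a)*s+n[0]*l,st_[1]+np.sin(a)*s+n[1]*l,z)
for s in (-.092,):rows(p(s,.001,.0578),-10.2)
```

```text
[0.4327 0.0387 0.0595] lat 0.0197
[ 0.4266 -0.0021  0.0595] lat -0.0216
[ 0.5378 -0.0169  0.0595] lat -0.0164
[0.5443 0.0206 0.0595] lat 0.0216
-9.233520615130004
-7.562460736887996
0.0032304253454966425
d=84mm ang=0 row [0.1676, 0.0043, -0.0048] [-0.0, 0.0006, 0.0001]
```

```bash
python3 -m crank '[[0,0.004,0,0,0.003,0,-1],[0.04,0.004,0,0,0.005,0,-1],[0.085,0.004,0,0,0.006,0,-1],[0.13,0.004,0,0,0.006,0,-1],[0.167,0.004,0,0,0.006,0,-1],[0.167,0.004,0,0,0.006,0,-1],[0.167,0.004,0,0,0.006,0,-1]]';  python3 - <<'E'
from h import *
st();s=vision.camera('scene');crop(s,220,140,420,290,'pics/h_s.png',4);s=vision.camera('top');crop(s,245,160,405,290,'pics/h_t.png',5)
E
```

```text
time: 9.25
position: [0.4648, 0.0164, 0.0572]
tool_rot: [-0.704, 0.07, -0.068, 0.704]
ft_force: [0.4, -0.2, -2.1]
grip_width: 0.0394
t 9.25 p [0.4648 0.0164 0.0572] xyaw -11.15 ydown [-0.003  0.001 -1.   ] F [ 0.38 -0.21 -2.05] M [0.047 0.07  0.011] w 0.0394 q [-0.21  0.64  1.97  0.    0.53 -1.58]
```

View pics/h_s.png

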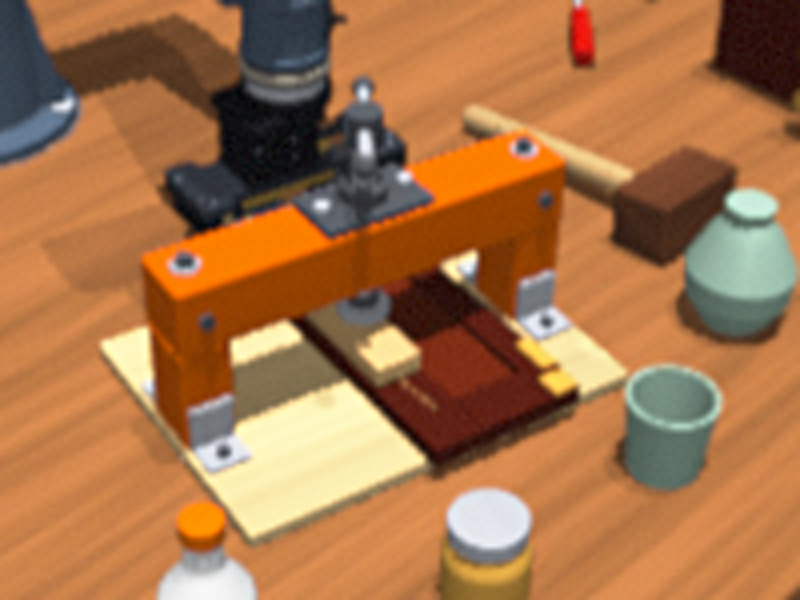

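View pics/h_t.png

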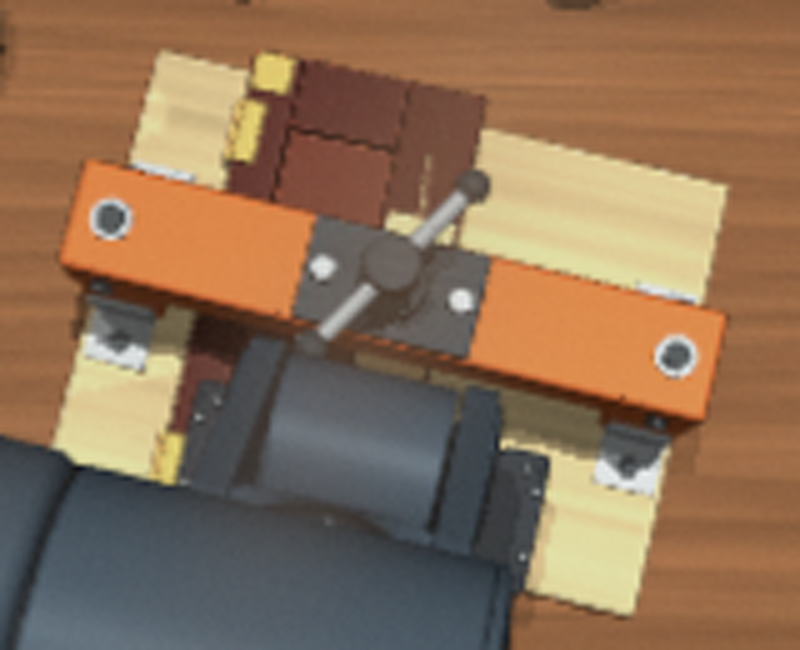

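```bash
python3 -m crank '[[0,0.003,0,0,0,0,-1],[0,0.0055,0,0,0,0,-1],[0,0.0055,0,0,0,0,-1],[0,0.0055,0,0,0,0,0],[0,0.0055,0,0,0,0,0.2],[0,0.0055,0,0,0,0,0.2],[-0.05,0.003,0,0,0,0,0.2],[-0.1,0.003,0,0,0,0,0.2],[-0.146,0.003,0,0,0,0,0.2],[-0.146,0.003,0,0,0,0,0.2]]';  python3 - <<'E'
from h import *
st();s=vision.camera('wrist');cv2.imwrite('pics/i_w.png',s);s=vision.camera('top');crop(s,245,160,405,290,'pics/i_t.png',5)
E
```

```text
time: 10.6
position: [0.393, 0.0304, 0.0561]
tool_rot: [-0.704, 0.07, -0.068, 0.704]
ft_force: [-0.3, -0.3, -0.4]
grip_width: 0.0523
t 10.60 p [0.393  0.0304 0.0561] xyaw -11.16 ydown [-0.003  0.001 -1.   ] F [-0.28 -0.31 -0.4 ] M [ 0.015 -0.02   0.01 ] w 0.0523 q [-0.21  0.62  2.15  0.    0.38 -1.58]
```

View pics/i_w.png

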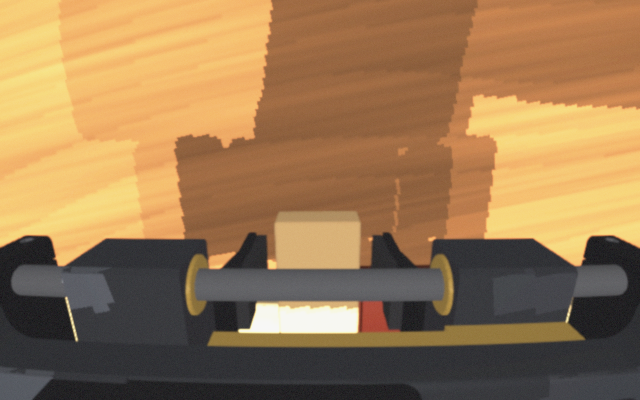

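View pics/i_t.png

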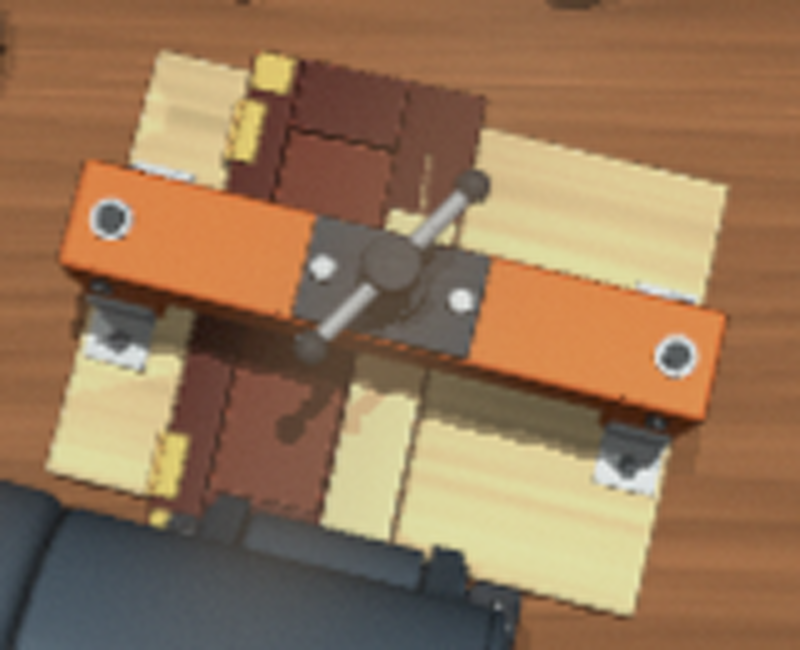

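Run:
```python
from h import *
o=robot.get_obs();W=cam('wrist',o);e=onz(W,(318,213),.0545);M=R.from_quat(o['tool_rot']).as_matrix();print(e,M.T@(e-o['position']))
C=cam('top');g=lambda u,v,z:onz(C,(245+u/5,160+v/5),z)
c=[g(*q,.054) for q in [(323,525),(394,541),(423,368),(355,354)]]
st_=np.array([.5567,-.0036]);a=np.radians(-10.2);n=np.array([-np.sin(a),np.cos(a)])
for q in c: print(q.round(4),'lat',((q[:2]-st_)@n).round(4))
for i,j in((0,3),(1,2)):
  l=c[j]-c[i];print(np.degrees(np.arctan2(l[1],l[0])))
l=g(486,97,.035)-g(382,604,.035);print(l)
```

```text
[0.37307735 0.03383618 0.0545    ] [-0.02391631  0.00159814 -0.00028291]
[0.447  0.0354 0.054 ] lat 0.0189
[ 0.4391 -0.0046  0.054 ] lat -0.0218
[ 0.5368 -0.0187  0.054 ] lat -0.0184
[0.5438 0.0201 0.054 ] lat 0.021
-8.97632345057778
-8.192034507022413
[ 0.29547009 -0.05369697  0.        ]
```

```bash
python3 -m crank '[[0,0,0,0,0,0,-1],[0,0,0,0,0,0,-1],[0,0,0,0,0,0,-1],[0,-0.005,0,0,0,0,-1],[0.03,-0.005,0.001,0,0.003,0,-1],[0.07,-0.005,0.001,0,0.005,0,-1],[0.11,-0.005,0.002,0,0.005,0,-1],[0.132,-0.005,0.002,0,0.005,0,-1],[0.132,-0.005,0.002,0,0.005,0,-1]]' 60;  python3 - <<'E'
from h import *
st();s=vision.camera('scene');crop(s,220,140,420,290,'pics/j_s.png',4);s=vision.camera('top');crop(s,245,160,405,290,'pics/j_t.png',5)
E
```

```text
time: 11.82
position: [0.461, 0.0177, 0.0585]
tool_rot: [0.703, -0.074, 0.075, -0.703]
ft_force: [0.0, 0.6, -1.9]
grip_width: 0.0392
t 11.82 p [0.461  0.0177 0.0585] xyaw -12.09 ydown [ 0.001 -0.    -1.   ] F [ 0.05  0.58 -1.87] M [0.019 0.14  0.037] w 0.0392 q [-0.2   0.64  1.98 -0.    0.52 -1.56]
```

View pics/j_s.png

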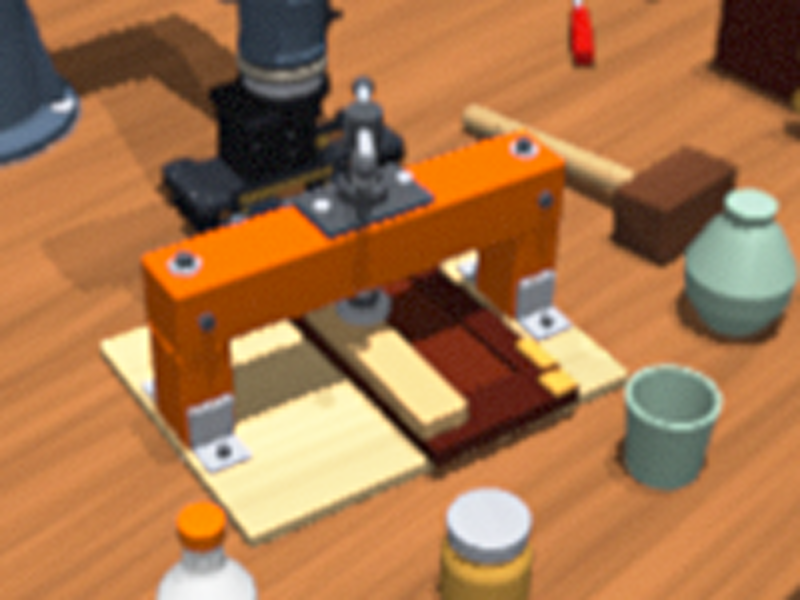

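View pics/j_t.png

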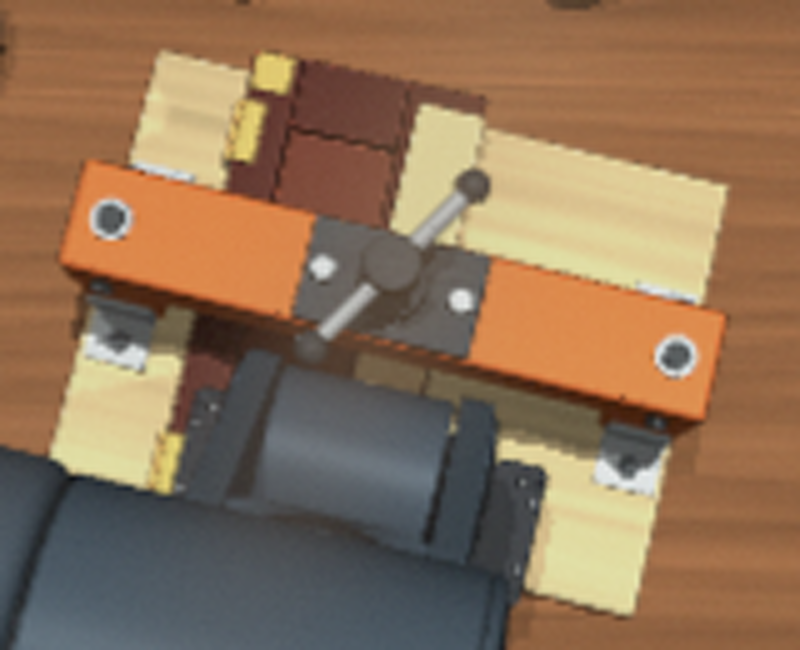

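Run:
```python
from h import *
C=cam('top');g=lambda u,v,z:onz(C,(245+u/5,160+v/5),z)
st_=np.array([.5567,-.0036]);a=np.radians(-10.2);n=np.array([-np.sin(a),np.cos(a)]);d=np.array([np.cos(a),np.sin(a)])
for q in [(417,103),(485,118),(391,226),(462,240),(357,360),(425,375)]:
  p=g(*q,.057)[:2]-st_;print((p@d).round(4),(p@n).round(4))
```

```text
0.1328 0.0155
0.132 -0.0247
0.059 0.0157
0.0593 -0.0256
-0.0203 0.0191
-0.0209 -0.0203
```

```bash
python3 -m crank '[[0,0,-0.001,0,-0.0083,0,-1],[0,0,-0.001,0,-0.0083,0,-1],[0,0.005,-0.001,0,-0.0083,0,-1],[0,0.0075,-0.001,0,-0.0083,0,-1],[0,0.0075,-0.001,0,-0.0083,0,-1]]';  python3 - <<'E'
from h import *
st();s=vision.camera('top');crop(s,245,160,405,290,'pics/k_t.png',5)
E
```

```text
time: 12.55
position: [0.4597, 0.0176, 0.056]
tool_rot: [0.704, -0.065, 0.065, -0.704]
ft_force: [-1.5, -0.8, 12.1]
grip_width: 0.0394
t 12.55 p [0.4597 0.0176 0.056 ] xyaw -10.57 ydown [ 0.001 -0.    -1.   ] F [-1.51 -0.84 12.14] M [ 0.079  0.415 -0.013] w 0.0394 q [-0.21  0.64  1.98 -0.    0.51 -1.59]
```

View pics/k_t.png

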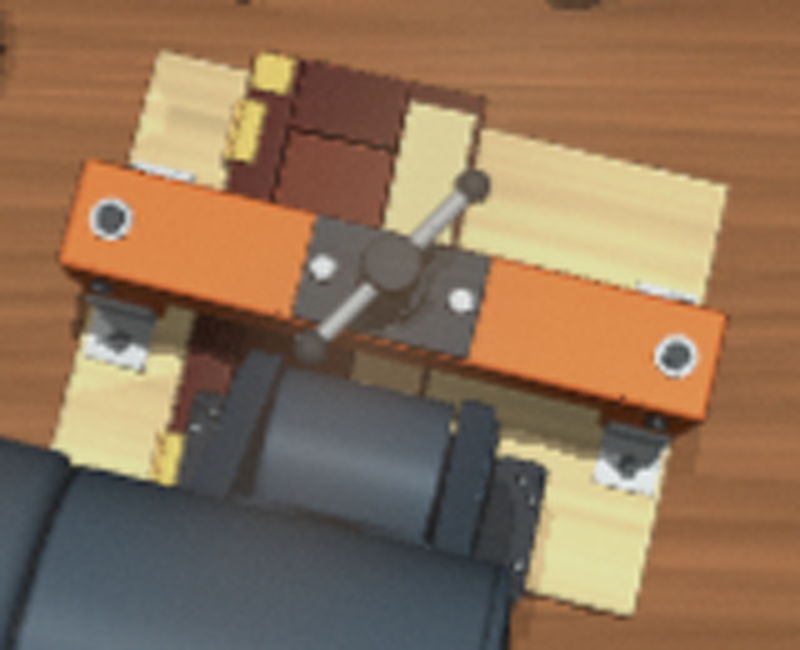

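```bash
python3 -m crank '[[0,-0.001,0,0,0,0,-0.5],[0,-0.001,0,0,0,0,0.2],[0,-0.001,0,0,0,0,0.2],[-0.03,-0.001,0,0,0,0,0.2],[-0.08,-0.003,0,0,0,0,0.2],[-0.14,-0.003,0,0,0,0,0.2],[-0.14,-0.06,0,0,0,0,0],[-0.14,-0.18,0,0,0,0,-0.5],[-0.14,-0.3,0,0,0,0,-1],[-0.14,-0.45,0,0,0,0,-1]]' 20;  python3 - <<'E'
from h import *
st();s=vision.camera('top');crop(s,245,160,405,290,'pics/l_t.png',5);s=vision.camera('scene');crop(s,220,140,420,290,'pics/l_s.png',4)
E
```

```text
time: 13.85
position: [0.3891, 0.0308, 0.2685]
tool_rot: [-0.704, 0.066, -0.064, 0.704]
ft_force: [1.4, -0.5, -1.1]
grip_width: 0.0212
t 13.85 p [0.3891 0.0308 0.2685] xyaw -10.58 ydown [-0.002  0.    -1.   ] F [ 1.38 -0.48 -1.09] M [ 0.033 -0.133  0.026] w 0.0212 q [-0.21  0.16  1.94 -0.    1.05 -1.6 ]
```

View pics/l_t.png

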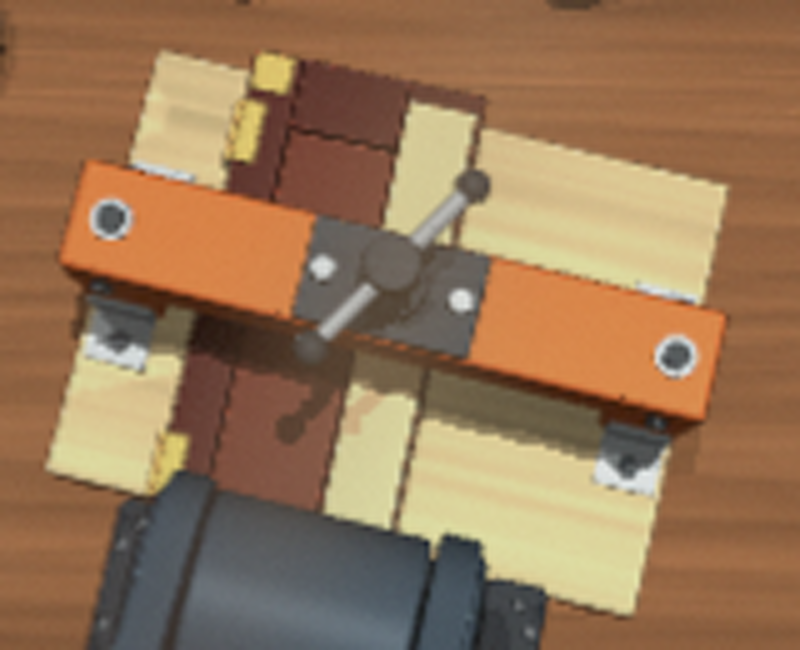

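View pics/l_s.png

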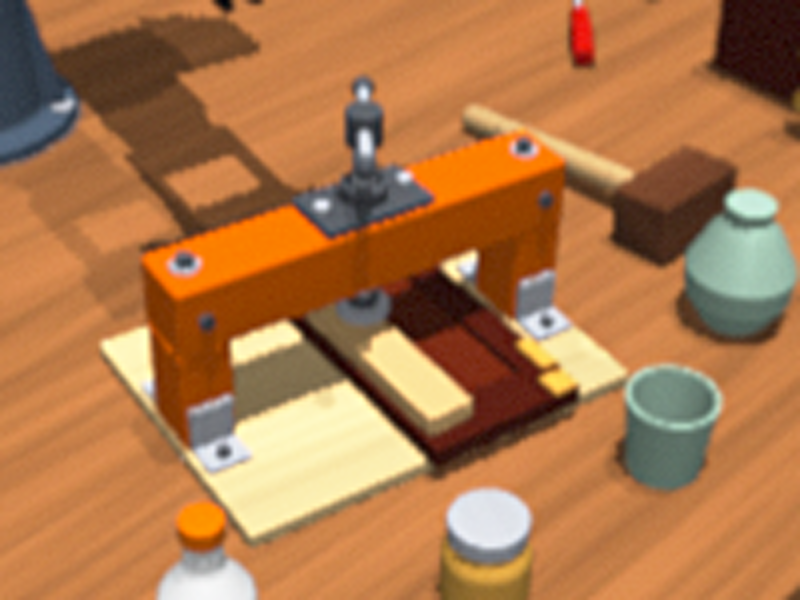

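```bash
cat >> h.py <<'E'
AX=np.array([.566,.002])
def circ(a0,angs,r=.045,z=0):
    for a in angs:
        A,B=np.radians(a),np.radians(a0); print([round(r/.5*(np.cos(A)-np.cos(B)),3),z,round(r/.5*(np.sin(A)-np.sin(B)),3),0,0,0,-1],end=',')
    print()
def eff():
    o=robot.get_obs();d=o['position'][:2]-AX;F=o['ft_force'];t=o['moment'][2]+d[0]*F[1]-d[1]*F[0]
    print('t %.2f ang %.1f r %.4f z %.4f F %s Mz %.3f torque %.3f (no Mz %.3f)'%(o['time'],np.degrees(np.arctan2(d[1],d[0])),np.linalg.norm(d),o['position'][2],F.round(2),o['moment'][2],t,t-o['moment'][2]))
E
python3 - <<'E'
from h import *
a=np.radians(195-10.6); p=AX+.045*np.array([np.cos(a),np.sin(a)]);print(p)
rows((*p,.285),-10.6);rows((*p,.224),-10.6)
circ(195,range(180,44,-15))
E
```

```text
[ 0.52113263 -0.00145236]
d=132mm ang=1 row [0.2624, -0.0214, -0.0153] [0.0001, 0.0003, 0.0043]
d=140mm ang=1 row [0.2608, 0.1006, -0.0152] [0.0001, 0.0003, 0.0043]
[np.float64(-0.003), 0, np.float64(0.023), 0, 0, 0, -1],[np.float64(0.0), 0, np.float64(0.047), 0, 0, 0, -1],[np.float64(0.009), 0, np.float64(0.068), 0, 0, 0, -1],[np.float64(0.023), 0, np.float64(0.087), 0, 0, 0, -1],[np.float64(0.042), 0, np.float64(0.101), 0, 0, 0, -1],[np.float64(0.064), 0, np.float64(0.11), 0, 0, 0, -1],[np.float64(0.087), 0, np.float64(0.113), 0, 0, 0, -1],[np.float64(0.11), 0, np.float64(0.11), 0, 0, 0, -1],[np.float64(0.132), 0, np.float64(0.101), 0, 0, 0, -1],[np.float64(0.151), 0, np.float64(0.087), 0, 0, 0, -1],
```

```bash
python3 -m crank '[[0.0,-0.02,0,0,0,0,-1],[0.1,-0.02,-0.005,0,0,0,-1],[0.2,-0.02,-0.015,0,0,0,-1],[0.262,-0.02,-0.015,0,0,0,-1],[0.262,-0.02,-0.015,0,0,0,-1],[0.261,0.04,-0.015,0,0,0,-1],[0.261,0.1,-0.015,0,0,0,-1],[0.261,0.1,-0.015,0,0,0,-1],[0.261,0.1,-0.015,0,0,0,-1]]' 20;  python3 - <<'E'
from h import *
st();eff();s=vision.camera('top');crop(s,245,160,405,290,'pics/m_t.png',5);s=vision.camera('scene');crop(s,250,110,370,230,'pics/m_s.png',5)
E
```

```text
time: 15.08
position: [0.5173, -0.0007, 0.2175]
tool_rot: [-0.704, 0.066, -0.065, 0.704]
ft_force: [0.6, -0.6, 0.1]
grip_width: 0.0002
t 15.07 p [ 0.5173 -0.0007  0.2175] xyaw -10.57 ydown [-0.001  0.    -1.   ] F [ 0.56 -0.62  0.06] M [-0.036  0.026  0.016] w 0.0002 q [-0.22  0.41  1.72 -0.    1.01 -1.6 ]
t 15.07 ang -176.8 r 0.0488 z 0.2175 F [ 0.56 -0.62  0.06] Mz 0.016 torque 0.048 (no Mz 0.032)
```

View pics/m_s.png

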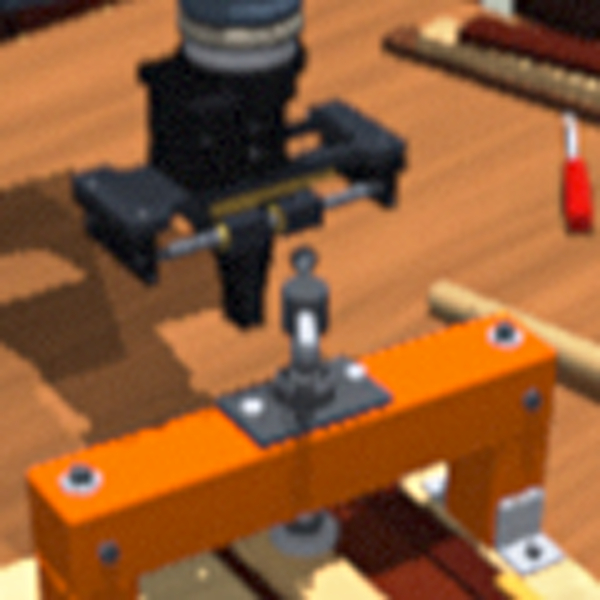

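```bash
python3 -m crank '[[0.004,0,0.023,0,0,0,-1],[0.007,0,0.047,0,0,0,-1],[0.016,0,0.068,0,0,0,-1],[0.03,0,0.087,0,0,0,-1],[0.049,0,0.101,0,0,0,-1],[0.071,0,0.11,0,0,0,-1],[0.094,0,0.113,0,0,0,-1]]' 20;  python3 - <<'E'
from h import *
eff();s=vision.camera('top');crop(s,245,160,405,290,'pics/n_t.png',5);s=vision.camera('scene');crop(s,250,110,370,230,'pics/n_s.png',5)
E
```

```text
time: 16.05
position: [0.5688, 0.0456, 0.216]
tool_rot: [0.706, -0.07, 0.059, -0.703]
ft_force: [-12.6, -3.5, 1.5]
grip_width: 0.0006
t 16.05 ang 86.4 r 0.0437 z 0.2160 F [-12.58  -3.48   1.54] Mz -0.226 torque 0.313 (no Mz 0.539)
```

View pics/n_s.png

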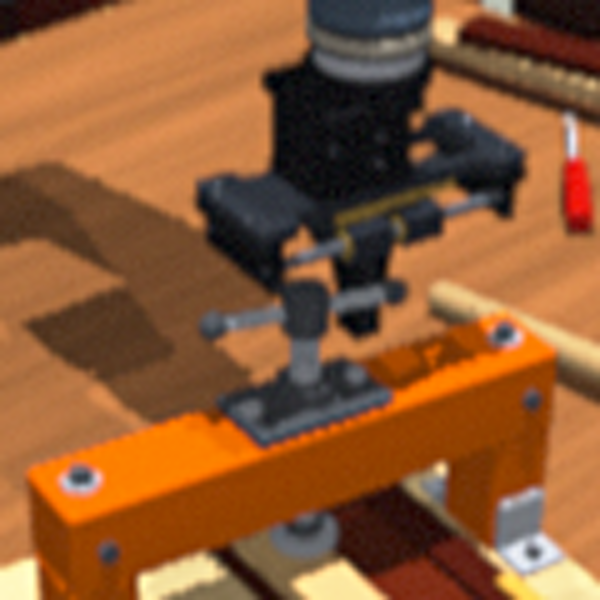

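View pics/n_t.png

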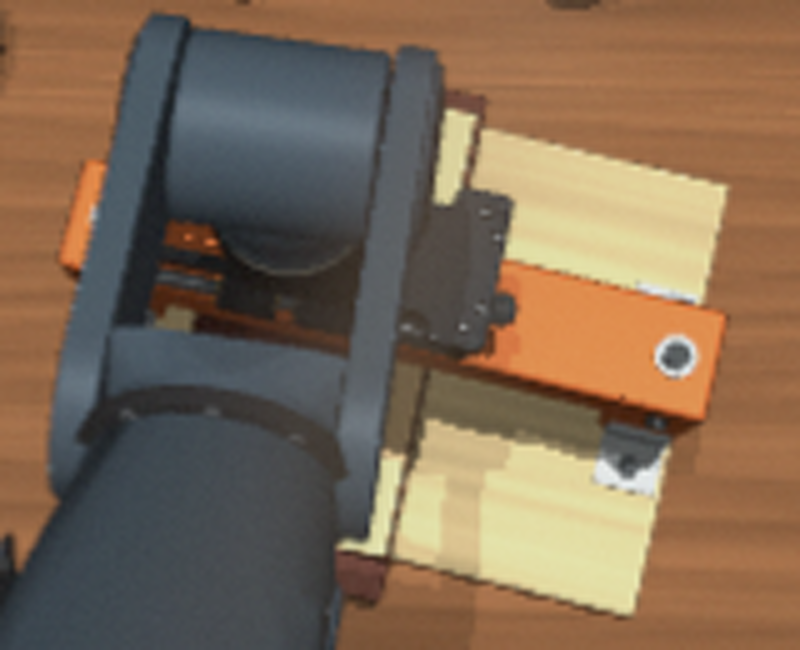

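```bash
cat >> h.py <<'E'
def circ(a0,angs,r=.05,r0=.05):
    print(','.join('[%.3f,0,%.3f,0,0,0,-1]'%((r*np.cos(np.radians(a))-r0*np.cos(np.radians(a0)))/.5,(r*np.sin(np.radians(a))-r0*np.sin(np.radians(a0)))/.5) for a in angs))
E
python3 - <<'E'
from h import *
circ(90,range(75,-61,-15),.05,.045)
for a in (-60,90,-120,30,180,-30): circ(a,range(a-15,a-151,-15))
E
```

```text
[0.026,0,0.007,0,0,0,-1],[0.050,0,-0.003,0,0,0,-1],[0.071,0,-0.019,0,0,0,-1],[0.087,0,-0.040,0,0,0,-1],[0.097,0,-0.064,0,0,0,-1],[0.100,0,-0.090,0,0,0,-1],[0.097,0,-0.116,0,0,0,-1],[0.087,0,-0.140,0,0,0,-1],[0.071,0,-0.161,0,0,0,-1],[0.050,0,-0.177,0,0,0,-1]
[-0.024,0,-0.010,0,0,0,-1],[-0.050,0,-0.013,0,0,0,-1],[-0.076,0,-0.010,0,0,0,-1],[-0.100,0,-0.000,0,0,0,-1],[-0.121,0,0.016,0,0,0,-1],[-0.137,0,0.037,0,0,0,-1],[-0.147,0,0.061,0,0,0,-1],[-0.150,0,0.087,0,0,0,-1],[-0.147,0,0.112,0,0,0,-1],[-0.137,0,0.137,0,0,0,-1]
[0.026,0,-0.003,0,0,0,-1],[0.050,0,-0.013,0,0,0,-1],[0.071,0,-0.029,0,0,0,-1],[0.087,0,-0.050,0,0,0,-1],[0.097,0,-0.074,0,0,0,-1],[0.100,0,-0.100,0,0,0,-1],[0.097,0,-0.126,0,0,0,-1],[0.087,0,-0.150,0,0,0,-1],[0.071,0,-0.171,0,0,0,-1],[0.050,0,-0.187,0,0,0,-1]
[-0.021,0,0.016,0,0,0,-1],[-0.037,0,0.037,0,0,0,-1],[-0.047,0,0.061,0,0,0,-1],[-0.050,0,0.087,0,0,0,-1],[-0.047,0,0.112,0,0,0,-1],[-0.037,0,0.137,0,0,0,-1],[-0.021,0,0.157,0,0,0,-1],[-0.000,0,0.173,0,0,0,-1],[0.024,0,0.183,0,0,0,-1],[0.050,0,0.187,0,0,0,-1]
[0.010,0,-0.024,0,0,0,-1],[0.013,0,-0.050,0,0,0,-1],[0.010,0,-0.076,0,0,0,-1],[0.000,0,-0.100,0,0,0,-1],[-0.016,0,-0.121,0,0,0,-1],[-0.037,0,-0.137,0,0,0,-1],[-0.061,0,-0.147,0,0,0,-1],[-0.087,0,-0.150,0,0,0,-1],[-0.112,0,-0.147,0,0,0,-1],[-0.137,0,-0.137,0,0,0,-1]
[0.003,0,0.026,0,0,0,-1],[0.013,0,0.050,0,0,0,-1],[0.029,0,0.071,0,0,0,-1],[0.050,0,0.087,0,0,0,-1],[0.074,0,0.097,0,0,0,-1],[0.100,0,0.100,0,0,0,-1],[0.126,0,0.097,0,0,0,-1],[0.150,0,0.087,0,0,0,-1],[0.171,0,0.071,0,0,0,-1],[0.187,0,0.050,0,0,0,-1]
[-0.016,0,-0.021,0,0,0,-1],[-0.037,0,-0.037,0,0,0,-1],[-0.061,0,-0.047,0,0,0,-1],[-0.087,0,-0.050,0,0,0,-1],[-0.112,0,-0.047,0,0,0,-1],[-0.137,0,-0.037,0,0,0,-1],[-0.157,0,-0.021,0,0,0,-1],[-0.173,0,0.000,0,0,0,-1],[-0.183,0,0.024,0,0,0,-1],[-0.187,0,0.050,0,0,0,-1]
```

```bash
python3 -m crank '[[0.026,0,0.007,0,0,0,-1],[0.050,0,-0.003,0,0,0,-1],[0.071,0,-0.019,0,0,0,-1],[0.087,0,-0.040,0,0,0,-1],[0.097,0,-0.064,0,0,0,-1],[0.100,0,-0.090,0,0,0,-1],[0.097,0,-0.116,0,0,0,-1],[0.087,0,-0.140,0,0,0,-1],[0.071,0,-0.161,0,0,0,-1],[0.050,0,-0.177,0,0,0,-1]]';  python3 - <<'E'
from h import *
st();eff();s=vision.camera('scene');crop(s,250,110,370,230,'pics/o_s.png',5)
E
```

```text
time: 17.4
position: [0.5853, -0.0415, 0.2177]
tool_rot: [-0.701, 0.064, -0.068, 0.707]
ft_force: [5.4, 12.1, -2.8]
grip_width: 0.0006
t 17.40 p [ 0.5853 -0.0415  0.2177] xyaw -10.65 ydown [ 0.006  0.007 -1.   ] F [ 5.42 12.11 -2.78] M [ 1.823 -0.909 -0.098] w 0.0006 q [-0.27  0.5   1.56  0.01  1.09 -1.65]
t 17.40 ang -66.1 r 0.0476 z 0.2177 F [ 5.42 12.11 -2.78] Mz -0.098 torque 0.371 (no Mz 0.469)
```

View pics/o_s.png

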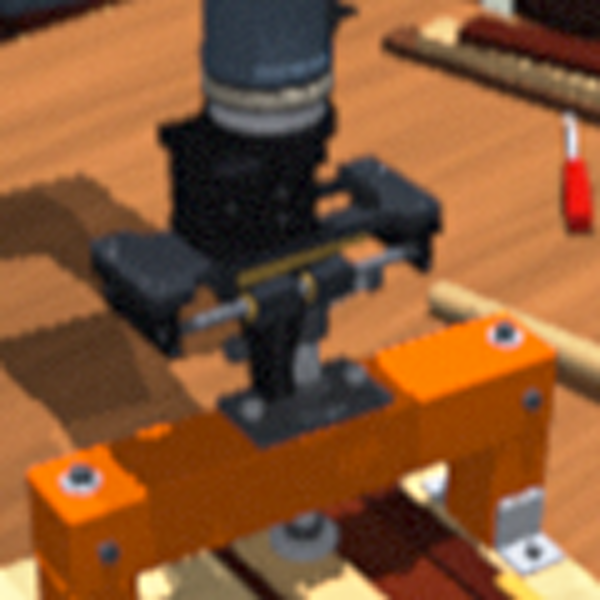

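Run:
```python
from h import *
circ(-60,range(-75,-211,-15),.042,.05)
for a in (150,0,-150,60): circ(a,range(a-15,a-151,-15),.042,.042)
```

```text
[-0.028,0,0.005,0,0,0,-1],[-0.050,0,0.003,0,0,0,-1],[-0.072,0,0.005,0,0,0,-1],[-0.092,0,0.014,0,0,0,-1],[-0.109,0,0.027,0,0,0,-1],[-0.123,0,0.045,0,0,0,-1],[-0.131,0,0.065,0,0,0,-1],[-0.134,0,0.087,0,0,0,-1],[-0.131,0,0.108,0,0,0,-1],[-0.123,0,0.129,0,0,0,-1]
[0.013,0,0.017,0,0,0,-1],[0.031,0,0.031,0,0,0,-1],[0.051,0,0.039,0,0,0,-1],[0.073,0,0.042,0,0,0,-1],[0.094,0,0.039,0,0,0,-1],[0.115,0,0.031,0,0,0,-1],[0.132,0,0.017,0,0,0,-1],[0.145,0,0.000,0,0,0,-1],[0.154,0,-0.020,0,0,0,-1],[0.157,0,-0.042,0,0,0,-1]
[-0.003,0,-0.022,0,0,0,-1],[-0.011,0,-0.042,0,0,0,-1],[-0.025,0,-0.059,0,0,0,-1],[-0.042,0,-0.073,0,0,0,-1],[-0.062,0,-0.081,0,0,0,-1],[-0.084,0,-0.084,0,0,0,-1],[-0.106,0,-0.081,0,0,0,-1],[-0.126,0,-0.073,0,0,0,-1],[-0.143,0,-0.059,0,0,0,-1],[-0.157,0,-0.042,0,0,0,-1]
[-0.008,0,0.020,0,0,0,-1],[-0.011,0,0.042,0,0,0,-1],[-0.008,0,0.064,0,0,0,-1],[0.000,0,0.084,0,0,0,-1],[0.013,0,0.101,0,0,0,-1],[0.031,0,0.115,0,0,0,-1],[0.051,0,0.123,0,0,0,-1],[0.073,0,0.126,0,0,0,-1],[0.094,0,0.123,0,0,0,-1],[0.115,0,0.115,0,0,0,-1]
[0.017,0,-0.013,0,0,0,-1],[0.031,0,-0.031,0,0,0,-1],[0.039,0,-0.051,0,0,0,-1],[0.042,0,-0.073,0,0,0,-1],[0.039,0,-0.094,0,0,0,-1],[0.031,0,-0.115,0,0,0,-1],[0.017,0,-0.132,0,0,0,-1],[0.000,0,-0.145,0,0,0,-1],[-0.020,0,-0.154,0,0,0,-1],[-0.042,0,-0.157,0,0,0,-1]
```

```bash
python3 -m crank '[[-0.028,0,0.005,0,0,0,-1],[-0.050,0,0.003,0,0,0,-1],[-0.072,0,0.005,0,0,0,-1],[-0.092,0,0.014,0,0,0,-1],[-0.109,0,0.027,0,0,0,-1],[-0.123,0,0.045,0,0,0,-1],[-0.131,0,0.065,0,0,0,-1],[-0.134,0,0.087,0,0,0,-1],[-0.131,0,0.108,0,0,0,-1],[-0.123,0,0.129,0,0,0,-1]]';  python3 - <<'E'
from h import *
st();eff();s=vision.camera('scene');crop(s,250,110,370,230,'pics/p_s.png',5)
E
```

```text
time: 18.7
position: [0.5344, 0.0264, 0.2181]
tool_rot: [0.707, -0.065, 0.065, -0.702]
ft_force: [-4.4, -10.2, 2.0]
grip_width: 0.0002
t 18.70 p [0.5344 0.0264 0.2181] xyaw -10.48 ydown [-0.001 -0.007 -1.   ] F [ -4.38 -10.2    2.04] M [-1.683  0.67  -0.162] w 0.0002 q [-0.16  0.43  1.68 -0.01  1.03 -1.54]
t 18.70 ang 142.3 r 0.0399 z 0.2181 F [ -4.38 -10.2    2.04] Mz -0.162 torque 0.267 (no Mz 0.429)
```

View pics/p_s.png

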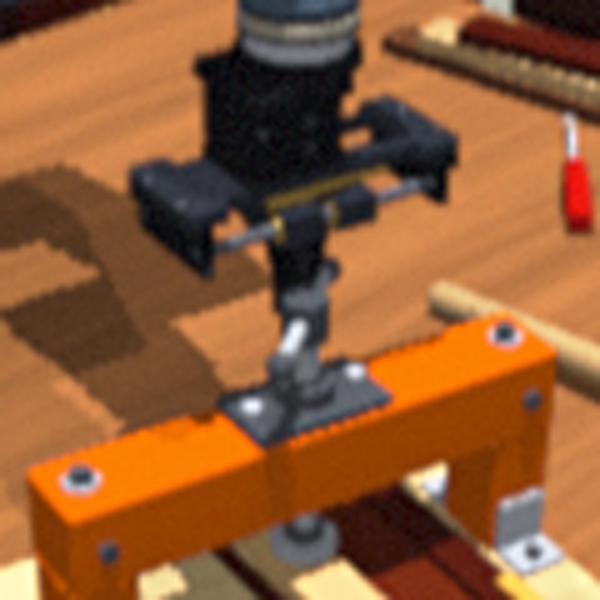

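```bash
sed -i 's/^AX=.*/AX=np.array([.5697,.0001])/' h.py; python3 -m crank '[[0.02,0,0.015,0,0,0,-1],[0.040,0,0.029,0,0,0,-1],[0.060,0,0.037,0,0,0,-1],[0.082,0,0.040,0,0,0,-1],[0.103,0,0.037,0,0,0,-1],[0.124,0,0.029,0,0,0,-1],[0.141,0,0.015,0,0,0,-1],[0.154,0,-0.002,0,0,0,-1]]';  python3 - <<'E'
from h import *
st();eff()
for a in (30,-30,-90,-150,150,90): circ(a,range(a-10,a-61,-10),.042,.042)
E
```

```text
time: 19.75
position: [0.6056, 0.0182, 0.2159]
tool_rot: [-0.702, 0.069, -0.061, 0.706]
ft_force: [-4.7, 8.2, -0.0]
grip_width: 0.0005
t 19.75 p [0.6056 0.0182 0.2159] xyaw -10.54 ydown [-0.011  0.007 -1.   ] F [-4.68  8.22 -0.  ] M [ 1.184  0.83  -0.005] w 0.0005 q [-0.16  0.53  1.5   0.01  1.13 -1.55]
t 19.75 ang 26.8 r 0.0402 z 0.2159 F [-4.68  8.22 -0.  ] Mz -0.005 torque 0.375 (no Mz 0.380)
[0.006,0,-0.013,0,0,0,-1],[0.010,0,-0.027,0,0,0,-1],[0.011,0,-0.042,0,0,0,-1],[0.010,0,-0.057,0,0,0,-1],[0.006,0,-0.071,0,0,0,-1],[0.000,0,-0.084,0,0,0,-1]
[-0.008,0,-0.012,0,0,0,-1],[-0.019,0,-0.022,0,0,0,-1],[-0.031,0,-0.031,0,0,0,-1],[-0.044,0,-0.037,0,0,0,-1],[-0.058,0,-0.041,0,0,0,-1],[-0.073,0,-0.042,0,0,0,-1]
[-0.015,0,0.001,0,0,0,-1],[-0.029,0,0.005,0,0,0,-1],[-0.042,0,0.011,0,0,0,-1],[-0.054,0,0.020,0,0,0,-1],[-0.064,0,0.030,0,0,0,-1],[-0.073,0,0.042,0,0,0,-1]
[-0.006,0,0.013,0,0,0,-1],[-0.010,0,0.027,0,0,0,-1],[-0.011,0,0.042,0,0,0,-1],[-0.010,0,0.057,0,0,0,-1],[-0.006,0,0.071,0,0,0,-1],[0.000,0,0.084,0,0,0,-1]
[0.008,0,0.012,0,0,0,-1],[0.019,0,0.022,0,0,0,-1],[0.031,0,0.031,0,0,0,-1],[0.044,0,0.037,0,0,0,-1],[0.058,0,0.041,0,0,0,-1],[0.073,0,0.042,0,0,0,-1]
[0.015,0,-0.001,0,0,0,-1],[0.029,0,-0.005,0,0,0,-1],[0.042,0,-0.011,0,0,0,-1],[0.054,0,-0.020,0,0,0,-1],[0.064,0,-0.030,0,0,0,-1],[0.073,0,-0.042,0,0,0,-1]
```

```bash
python3 -m crank '[[0.006,0,-0.013,0,0,0,-1],[0.010,0,-0.027,0,0,0,-1],[0.011,0,-0.042,0,0,0,-1],[0.010,0,-0.057,0,0,0,-1],[0.006,0,-0.071,0,0,0,-1],[0.000,0,-0.084,0,0,0,-1]]' >/dev/null;  python3 - <<'E'
from h import *
eff();s=vision.camera('scene');crop(s,250,110,370,230,'pics/q_s.png',5)
E
```

```text
t 20.50 ang -33.6 r 0.0403 z 0.2174 F [4.3  9.75 0.02] Mz -0.119 torque 0.304 (no Mz 0.424)
```

View pics/q_s.png

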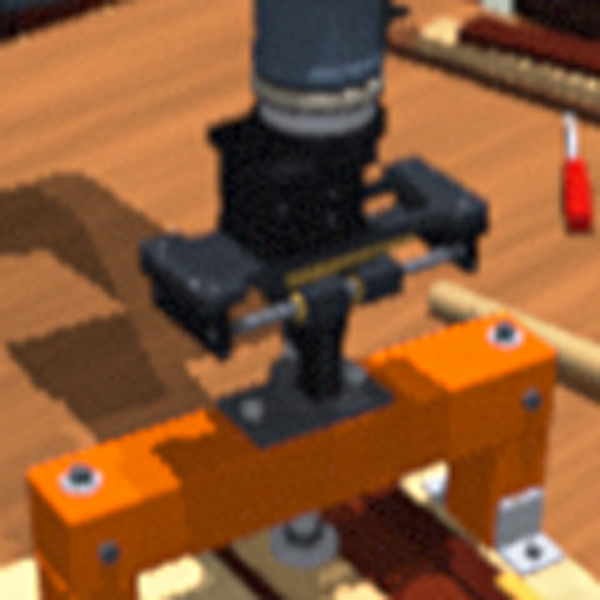

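```bash
python3 -m crank '[[-0.008,0,-0.012,0,0,0,-1],[-0.019,0,-0.022,0,0,0,-1],[-0.031,0,-0.031,0,0,0,-1]]' >/dev/null; python3 -c "from h import *;eff()"; python3 -m crank '[[-0.013,0,-0.006,0,0,0,-1],[-0.027,0,-0.010,0,0,0,-1],[-0.042,0,-0.011,0,0,0,-1]]' >/dev/null;  python3 - <<'E'
from h import *
eff();s=vision.camera('scene');crop(s,250,110,370,230,'pics/r_s.png',5)
E
```

```text
t 20.93 ang -63.9 r 0.0409 z 0.2183 F [ 6.87  5.3  -1.84] Mz 0.017 torque 0.365 (no Mz 0.348)
t 21.30 ang -91.3 r 0.0400 z 0.2189 F [12.07  3.11 -2.91] Mz -0.093 torque 0.387 (no Mz 0.480)
```

View pics/r_s.png

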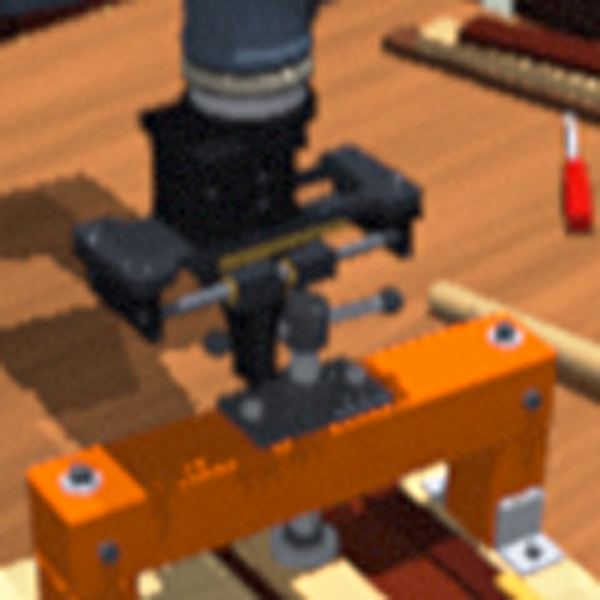

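```bash
python3 -m crank '[[-0.015,0,0.001,0,0,0,-1],[-0.029,0,0.005,0,0,0,-1],[-0.042,0,0.011,0,0,0,-1]]' >/dev/null; python3 -c "from h import *;eff()"; python3 -m crank '[[-0.012,0,0.008,0,0,0,-1],[-0.022,0,0.019,0,0,0,-1]]' >/dev/null;  python3 -c "from h import *;eff()"; python3 -c "
from h import *
s=vision.camera('scene');crop(s,290,160,350,270,'pics/s_s.png',5)"
```

```text
t 21.73 ang -120.2 r 0.0383 z 0.2197 F [11.23 -2.72 -1.33] Mz -0.057 torque 0.366 (no Mz 0.424)
t 21.98 ang -141.5 r 0.0366 z 0.2199 F [ 9.35 -6.61 -0.33] Mz -0.010 torque 0.393 (no Mz 0.403)
```

View pics/s_s.png

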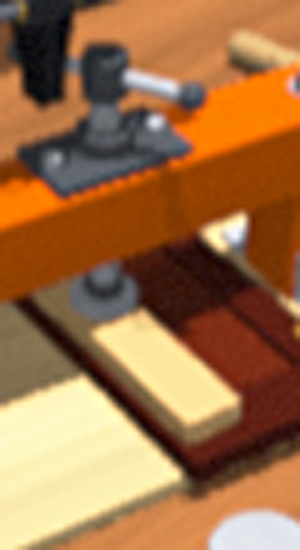

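```bash
python3 -c "
from h import *
for a in (-140,-170,160,130,100,70,40): circ(a,range(a-10,a-31,-10),.042,.042)"; python3 -m crank '[[-0.008,0,0.012,0,0,0,-1],[-0.015,0,0.025,0,0,0,-1],[-0.018,0,0.039,0,0,0,-1]]' >/dev/null; python3 -c "from h import *;eff()"
```

```text
[-0.008,0,0.012,0,0,0,-1],[-0.015,0,0.025,0,0,0,-1],[-0.018,0,0.039,0,0,0,-1]
[-0.001,0,0.015,0,0,0,-1],[0.000,0,0.029,0,0,0,-1],[0.004,0,0.043,0,0,0,-1]
[0.006,0,0.013,0,0,0,-1],[0.015,0,0.025,0,0,0,-1],[0.025,0,0.036,0,0,0,-1]
[0.012,0,0.008,0,0,0,-1],[0.025,0,0.015,0,0,0,-1],[0.039,0,0.018,0,0,0,-1]
[0.015,0,0.001,0,0,0,-1],[0.029,0,0.000,0,0,0,-1],[0.043,0,-0.004,0,0,0,-1]
[0.013,0,-0.006,0,0,0,-1],[0.025,0,-0.015,0,0,0,-1],[0.036,0,-0.025,0,0,0,-1]
[0.008,0,-0.012,0,0,0,-1],[0.015,0,-0.025,0,0,0,-1],[0.018,0,-0.039,0,0,0,-1]
t 22.40 ang -175.5 r 0.0363 z 0.2195 F [  5.07 -12.45   0.68] Mz -0.150 torque 0.315 (no Mz 0.465)
```

```bash
python3 -m crank '[[-0.001,0,0.015,0,0,0,-1],[0.000,0,0.029,0,0,0,-1],[0.004,0,0.043,0,0,0,-1]]' >/dev/null; python3 -c "from h import *;eff()";python3 -m crank '[[0.006,0,0.013,0,0,0,-1],[0.015,0,0.025,0,0,0,-1]]'  >/dev/null; python3 -c "from h import *;eff()"
```

```text
t 22.77 ang 158.1 r 0.0350 z 0.2191 F [ -2.43 -26.47   3.32] Mz -0.340 torque 0.552 (no Mz 0.892)
t 23.02 ang 139.2 r 0.0380 z 0.2178 F [-11.81 -23.89   6.14] Mz -0.238 torque 0.742 (no Mz 0.979)
```

```bash
python3 -m crank '[[-0.012,0,-0.02,0,0,0,-1],[-0.025,0,-0.045,0,0,0,-1],[-0.025,0,-0.045,0,0,0,-1]]' >/dev/null; python3 -c "
from h import *
eff();st()
s=vision.camera('scene');crop(s,260,130,360,270,'pics/t_s.png',5)"
```

```text
t 23.40 ang 164.2 r 0.0443 z 0.2174 F [ 0.13 -0.33 -0.91] Mz -0.022 torque -0.010 (no Mz 0.013)
t 23.40 p [0.5271 0.0121 0.2174] xyaw -10.62 ydown [ 0.     0.001 -1.   ] F [ 0.13 -0.33 -0.91] M [ 0.007  0.019 -0.022] w 0.0004 q [-0.19  0.42  1.7   0.    1.02 -1.58]
```

View pics/t_s.png

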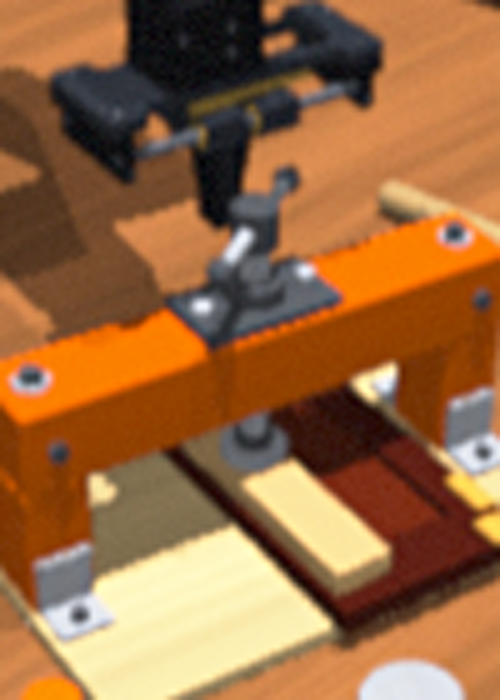

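Run:
```python
from h import *
from scipy.optimize import least_squares
S=cam('scene')
def f(b,ax=None):
    b=np.array(b)
    def r(p):
        d=.057*np.array([np.cos(p[1]),np.sin(p[1]),0]);c=np.array([*(ax if ax is not None else AX),p[0]])
        return np.r_[proj(S,c+d)-b[0],proj(S,c-d)-b[1]]
    best=min((least_squares(r,[.23,a]) for a in (0,1,2,3,4,5)),key=lambda s:s.cost)
    print('z %.4f ang %.1f res %s'%(best.x[0],np.degrees(best.x[1]),r(best.x).round(2)))
for ax in ((.566,.002),(.5697,.0001),(.5657,.004)):
    f([(310.5,161.25),(310.5,181.25)],ax); f([(317.8,166),(304.8,184)],ax)
```

```text
z 0.2369 ang 135.9 res [-0.75  0.02 -0.69 -0.03]
z 0.2238 ang 115.9 res [-1.76 -0.44 -1.81  0.4 ]
z 0.2394 ang 135.8 res [-0.31 -0.01 -0.29  0.01]
z 0.2263 ang 475.9 res [-1.32 -0.47 -1.41  0.44]
z 0.2360 ang 135.8 res [-0.32  0.04 -0.3  -0.04]
z 0.2228 ang 115.8 res [-1.34 -0.41 -1.41  0.38]
```

Run:
```python
from h import *
rows((.5267,.0221,.27),-64);rows((.5267,.0221,.2295),-64)
```

```text
d=53mm ang=53 row [-0.0052, -0.105, 0.0189] [-0.0003, 0.2967, 0.0001]
d=15mm ang=53 row [-0.0052, -0.024, 0.0188] [-0.0003, 0.2967, 0.0001]
```

```bash
python3 -m crank '[[-0.005,-0.1,0,0,0,0,-1],[-0.005,-0.105,0.019,0,0.06,0,-1],[-0.005,-0.105,0.019,0,0.12,0,-1],[-0.005,-0.105,0.019,0,0.18,0,-1],[-0.005,-0.105,0.019,0,0.24,0,-1],[-0.005,-0.105,0.019,0,0.297,0,-1],[-0.005,-0.105,0.019,0,0.297,0,-1]]' >/dev/null; python3 -c "
from h import *
st();rows((.5267,.0221,.2295),-64)
s=vision.camera('wrist');cv2.imwrite('pics/u_w.png',s);s=vision.camera('scene');crop(s,260,130,360,270,'pics/u_s.png',5)"
```

```text
t 24.32 p [0.5271 0.0225 0.2699] xyaw -63.88 ydown [ 0.001  0.    -1.   ] F [-0.46 -0.18 -0.06] M [-0.057  0.072 -0.004] w 0.0004 q [-0.17  0.36  1.64  0.    1.15 -0.63]
d=40mm ang=0 row [0.0003, 0.0807, -0.0011] [-0.0002, 0.0007, -0.0]
```

View pics/u_w.png

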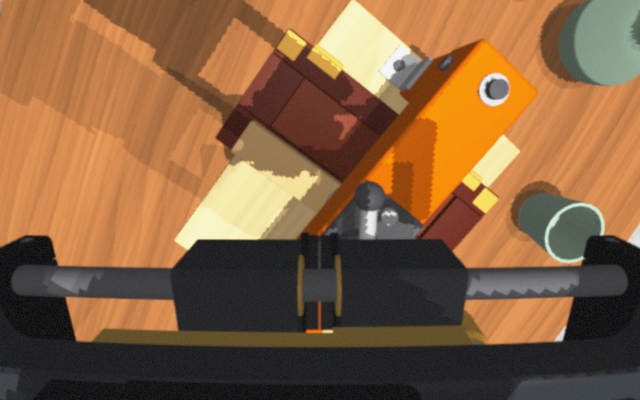

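View pics/u_s.png

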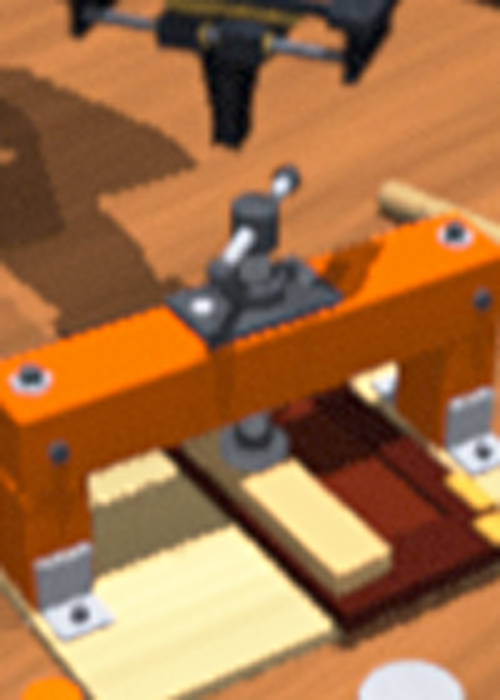

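Run:
```python
from h import *
o=robot.get_obs();W=cam('wrist',o);M=R.from_quat(o['tool_rot']).as_matrix()
for px in ((370,194),(367,232)):
  e=onz(W,px,.226);print(e,(M.T@(e-o['position'])).round(4))
e=onz(W,(495,89),.165);print('bolt left on beam',e)
C=cam('top');print(onz(C,(245+110/5,160+219/5),.165))
```

```text
[0.54393904 0.05524222 0.226     ] [-0.0222  0.0438  0.0297]
[0.55330262 0.03422324 0.226     ] [0.0008 0.0438 0.0289]
bolt left on beam [0.60300339 0.15205838 0.165     ]
[0.59819642 0.14974288 0.165     ]
```

```bash
sed -i 's/^AX=.*/AX=np.array([.5697,.002])/' h.py; python3 -m crank '[[0,0.03,0,0,0,0,-1],[0,0.06,0,0,0,0,-1],[0,0.081,0,0,0,0,-1],[0,0.081,0,0,0,0,-1],[0,0.081,0.01,0,0,0,-1],[0,0.081,0.016,0,0,0,-1]]' >/dev/null; python3 -c "
from h import *
st();eff()"
for i in 1 2; do python3 -m crank '[[0,0,0.004,0,0,0,-1]]' >/dev/null; python3 -c "
from h import *
eff()"; done
```

```text
t 25.18 p [0.5349 0.0254 0.2298] xyaw -64.04 ydown [ 0.002 -0.    -1.   ] F [-0.53 -0.73  0.05] M [-0.012  0.025 -0.014] w 0.0003 q [-0.16  0.42  1.67  0.    1.06 -0.61]
t 25.18 ang 146.1 r 0.0419 z 0.2298 F [-0.53 -0.73  0.05] Mz -0.014 torque 0.024 (no Mz 0.038)
t 25.30 ang 143.9 r 0.0412 z 0.2297 F [-0.46 -0.08  0.58] Mz 0.028 torque 0.041 (no Mz 0.014)
t 25.43 ang 141.7 r 0.0406 z 0.2296 F [-0.39 -0.76  0.38] Mz 0.022 torque 0.056 (no Mz 0.034)
```

```bash
python3 -m crank '[[0,0,0.003,0,0,0,-1]]' >/dev/null; python3 -c "from h import *; eff()"; python3 -m crank '[[0,0,0.003,0,0,0,-1]]' >/dev/null; python3 -c "from h import *; eff()"; python3 -m crank '[[0,0,0.003,0,0,0,-1]]' >/dev/null; python3 -c "from h import *; eff()"; python3 -m crank '[[0,0,0.003,0,0,0,-1]]' >/dev/null; python3 -c "from h import *; eff()"
```

```text
t 25.55 ang 139.9 r 0.0400 z 0.2294 F [-0.47  0.46  0.19] Mz 0.039 torque 0.037 (no Mz -0.002)
t 25.68 ang 138.0 r 0.0395 z 0.2293 F [0.32 0.47 0.24] Mz 0.024 torque 0.001 (no Mz -0.022)
t 25.80 ang 137.2 r 0.0394 z 0.2292 F [-2.97 -2.27  1.64] Mz -0.040 torque 0.105 (no Mz 0.145)
t 25.93 ang 136.5 r 0.0393 z 0.2292 F [-6.11 -2.83  5.49] Mz -0.050 torque 0.196 (no Mz 0.246)
```

```bash
python3 -m crank '[[0,0,0.003,0,0,0,-1]]' >/dev/null; python3 -c "from h import *; eff()"; python3 -m crank '[[0,0,0.003,0,0,0,-1]]' >/dev/null; python3 -c "from h import *; eff()"; python3 -m crank '[[0,0,0.002,0,0,0,-1]]' >/dev/null; python3 -c "from h import *; eff()"
```

```text
t 26.05 ang 136.0 r 0.0393 z 0.2292 F [-7.86 -4.59  6.32] Mz -0.053 torque 0.292 (no Mz 0.345)
t 26.18 ang 135.4 r 0.0393 z 0.2292 F [-10.74  -6.25   7.5 ] Mz -0.057 torque 0.415 (no Mz 0.471)
t 26.30 ang 135.1 r 0.0392 z 0.2292 F [-11.38  -7.42   9.07] Mz -0.001 torque 0.520 (no Mz 0.521)
```

```bash
python3 -m crank '[[0,0,0,0,0,0,-1]]' >/dev/null; python3 -c "from h import *; eff();st()"; python3 -m crank '[[0,0,0.001,0,0,0,-1]]' >/dev/null; python3 -c "from h import *; eff()"
```

```text
t 26.43 ang 135.2 r 0.0393 z 0.2292 F [-11.35  -6.73   9.51] Mz -0.073 torque 0.428 (no Mz 0.501)
t 26.43 p [0.5418 0.0296 0.2292] xyaw -63.96 ydown [-0.011 -0.004 -1.   ] F [-11.35  -6.73   9.51] M [-1.225  1.836 -0.073] w 0.0006 q [-0.15  0.43  1.64 -0.01  1.08 -0.6 ]
t 26.55 ang 135.0 r 0.0393 z 0.2292 F [-12.65  -6.88   9.19] Mz -0.064 torque 0.478 (no Mz 0.542)
```

```bash
python3 -m crank '[[0,0,0.001,0,0,0,-1]]' >/dev/null; python3 -c "from h import *; eff()"; python3 -m crank '[[0,0,0,0,0,0,-1]]' >/dev/null; python3 -c "from h import *; eff()";python3 -m crank '[[0,0,0.001,0,0,0,-1]]' >/dev/null; python3 -c "from h import *; eff()"; python3 -m crank '[[0,0,0,0,0,0,-1]]' >/dev/null; python3 -c "from h import *; eff()"
```

```text
t 26.68 ang 134.9 r 0.0393 z 0.2292 F [-13.41  -7.39  10.89] Mz -0.017 torque 0.561 (no Mz 0.578)
t 26.80 ang 134.9 r 0.0392 z 0.2292 F [-13.05  -8.08   9.98] Mz -0.051 torque 0.535 (no Mz 0.587)
t 26.93 ang 134.7 r 0.0392 z 0.2292 F [-13.82  -7.96  10.26] Mz -0.035 torque 0.570 (no Mz 0.605)
t 27.05 ang 134.7 r 0.0393 z 0.2292 F [-12.91  -8.59  10.16] Mz -0.069 torque 0.529 (no Mz 0.597)
```

```bash
for i in 1; do python3 -m crank '[[0,0,0.002,0,0,0,-1]]' >/dev/null; python3 -c "from h import *; eff()"; python3 -m crank '[[0,0,0,0,0,0,-1]]' >/dev/null; python3 -c "from h import *; eff()"; done; python3 -m crank '[[0,0,0.001,0,0,0,-1]]' >/dev/null; python3 -c "from h import *; eff()"; python3 -m crank '[[0,0,0,0,0,0,-1]]' >/dev/null; python3 -c "from h import *; eff();st()"
```

```text
t 27.18 ang 134.3 r 0.0392 z 0.2292 F [-15.69 -10.55  11.82] Mz -0.079 torque 0.650 (no Mz 0.729)
t 27.30 ang 134.4 r 0.0392 z 0.2292 F [-14.61  -9.41  10.29] Mz -0.060 torque 0.608 (no Mz 0.668)
t 27.43 ang 134.2 r 0.0392 z 0.2292 F [-15.34  -9.87  12.28] Mz -0.108 torque 0.593 (no Mz 0.701)
t 27.55 ang 134.2 r 0.0392 z 0.2292 F [-14.89  -9.62  11.82] Mz -0.052 torque 0.630 (no Mz 0.682)
t 27.55 p [0.5423 0.0301 0.2292] xyaw -63.94 ydown [-0.016 -0.006 -1.   ] F [-14.89  -9.62  11.82] M [-1.737  2.655 -0.052] w 0.0000 q [-0.15  0.43  1.63 -0.01  1.09 -0.6 ]
```

```bash
python3 -m crank '[[0,0,-0.014,0,0,0,-1],[0,-0.07,-0.014,0,0,0,-1],[0,-0.08,-0.014,0,0,0,-1],[0,-0.08,0.04,0,0,0,-1],[0,-0.08,0.076,0,0,0,-1],[0,-0.08,0.076,0,0,0,-1]]' >/dev/null; python3 -c "
from h import *
st();eff()
s=vision.camera('wrist');cv2.imwrite('pics/v_w.png',s);s=vision.camera('scene');crop(s,260,130,360,270,'pics/v_s.png',5)"
```

```text
t 28.30 p [0.5841 0.0499 0.2684] xyaw -63.98 ydown [-0.  0. -1.] F [0.24 0.08 0.42] M [-0.108  0.039  0.029] w 0.0004 q [-0.11  0.44  1.5   0.    1.21 -0.56]
t 28.30 ang 73.2 r 0.0500 z 0.2684 F [0.24 0.08 0.42] Mz 0.029 torque 0.019 (no Mz -0.010)
```

View pics/v_w.png

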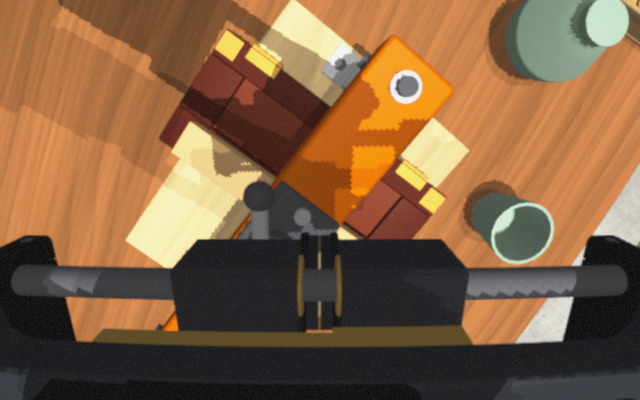

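View pics/v_s.png

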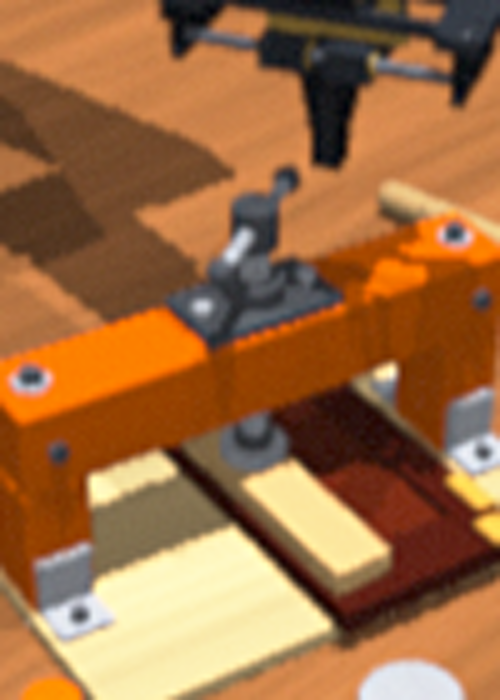

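```bash
python3 - <<'E'
from h import *
o=robot.get_obs();W=cam('wrist',o);M=R.from_quat(o['tool_rot']).as_matrix()
for px in ((258,194),(261,232)):
  e=onz(W,px,.225);print(e,(M.T@(e-o['position'])).round(4))
E
python3 -m crank '[[0,0.04,0,0,0,0,-1],[0,0.078,0,0,0,0,-1],[0,0.078,0,0,0,0,-1],[0,0.078,-0.01,0,0,0,-1],[0,0.078,-0.018,0,0,0,-1]]' >/dev/null; python3 -c "from h import *; st();eff()"
```

```text
[0.54241556 0.05470139 0.225     ] [-0.0223  0.0435 -0.0338]
[0.55307155 0.03435457 0.225     ] [ 0.0007  0.0435 -0.0331]
t 29.02 p [0.5753 0.0452 0.2312] xyaw -64.05 ydown [ 0.001 -0.    -1.   ] F [-0.39  0.42 -0.58] M [-0.017  0.022 -0.029] w 0.0004 q [-0.12  0.47  1.56 -0.    1.11 -0.57]
t 29.02 ang 82.6 r 0.0435 z 0.2312 F [-0.39  0.42 -0.58] Mz -0.029 torque -0.010 (no Mz 0.019)
```

```bash
python3 -m crank '[[0,0,-0.01,0,0,0,-1],[0,0,-0.02,0,0,0,-1],[0,0,-0.027,0,0,0,-1],[0,0,-0.033,0,0,0,-1]]' >/dev/null; python3 -c "from h import *; eff()"; python3 -m crank '[[0.001,0,-0.006,0,-0.02,0,-1],[0.002,0,-0.012,0,-0.05,0,-1]]' >/dev/null; python3 -c "from h import *; eff()"
```

```text
t 29.52 ang 103.0 r 0.0377 z 0.2307 F [2.4  3.45 0.34] Mz 0.038 torque -0.079 (no Mz -0.117)
t 29.77 ang 111.5 r 0.0371 z 0.2307 F [2.39 7.07 1.51] Mz 0.014 torque -0.165 (no Mz -0.179)
```

```bash
python3 -m crank '[[0.002,0,-0.006,0,-0.03,0,-1],[0.004,0,-0.012,0,-0.05,0,-1]]' >/dev/null; python3 -c "from h import *; st();eff();s=vision.camera('wrist');cv2.imwrite('pics/w_w.png',s);s=vision.camera('scene');crop(s,260,130,360,270,'pics/w_s.png',5)"
```

```text
t 30.02 p [0.5517 0.0328 0.2306] xyaw -45.98 ydown [ 0.     0.007 -1.   ] F [ 0.6  10.11  3.52] M [ 1.803 -0.11  -0.054] w 0.0003 q [-0.15  0.44  1.62  0.01  1.08 -0.92]
t 30.02 ang 120.3 r 0.0357 z 0.2306 F [ 0.6  10.11  3.52] Mz -0.054 torque -0.255 (no Mz -0.201)
```

View pics/w_s.png

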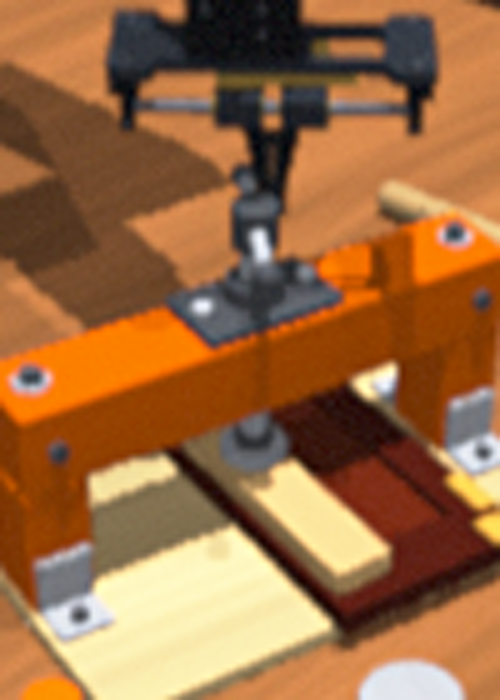

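View pics/w_w.png

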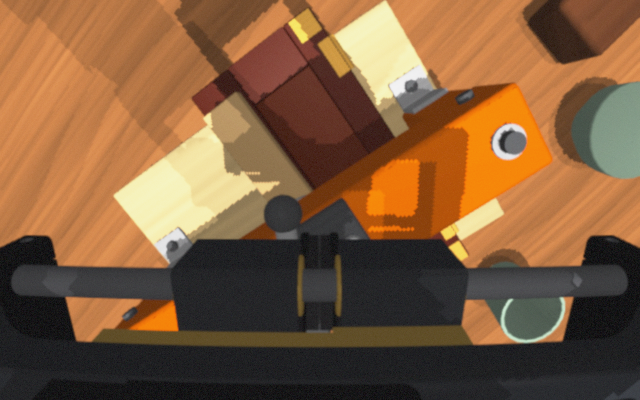

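Run:
```python
from h import *
o=robot.get_obs();W=cam('wrist',o)
e=onz(W,(283,216),.2255);d=e[:2]-AX;print(e,np.degrees(np.arctan2(d[1],d[0])),np.linalg.norm(d))
S=cam('scene')
for a in (116,130,140,146,150,155):
  c=.057*np.array([np.cos(np.radians(a)),np.sin(np.radians(a))])
  print(a,[((proj(S,[*(AX+s*c),.2245])-[260,130])*5).round(0) for s in(1,-1)])
```

```text
[0.5249246  0.03725964 0.2255    ] 141.7803445589655 0.056991920406556436
116 [array([284., 179.]), array([220., 274.])]
130 [array([262., 176.]), array([243., 277.])]
140 [array([246., 176.]), array([261., 277.])]
146 [array([237., 177.]), array([271., 276.])]
150 [array([230., 177.]), array([278., 275.])]
155 [array([223., 179.]), array([286., 274.])]
```

```bash
python3 -m crank '[[0,0,0.02,0,0,0,-1],[0,-0.08,0.02,0,0,0,-1],[0,-0.09,0.02,0,0,0,-1],[0,-0.09,-0.04,0,-0.02,0,-1]]' >/dev/null; python3 -c "from h import *; st();rows((.5241,.0025,.27),-38.5)"
```

```text
t 30.62 p [0.5386 0.0158 0.2756] xyaw -42.22 ydown [ 0.002 -0.001 -1.   ] F [-0.07 -0.87 -0.54] M [-0.005  0.052  0.02 ] w 0.0003 q [-0.18  0.36  1.6  -0.    1.17 -1.01]
d=20mm ang=4 row [-0.0036, 0.0111, -0.0391] [-0.0002, -0.0207, 0.0008]
```

```bash
python3 -m crank '[[-0.004,0.01,-0.039,0,-0.02,0,-1],[-0.004,0.01,-0.039,0,-0.02,0,-1]]' >/dev/null
python3 - <<'E'
from h import *
st();o=robot.get_obs();W=cam('wrist',o);s=vision.camera('wrist');cv2.imwrite('pics/x_w.png',s)
E
```

```text
t 30.88 p [0.5213 0.0021 0.2693] xyaw -38.98 ydown [-0.003  0.    -1.   ] F [0.27 0.76 0.19] M [-0.058 -0.056  0.001] w 0.0002 q [-0.21  0.35  1.65 -0.    1.15 -1.1 ]
```

View pics/x_w.png

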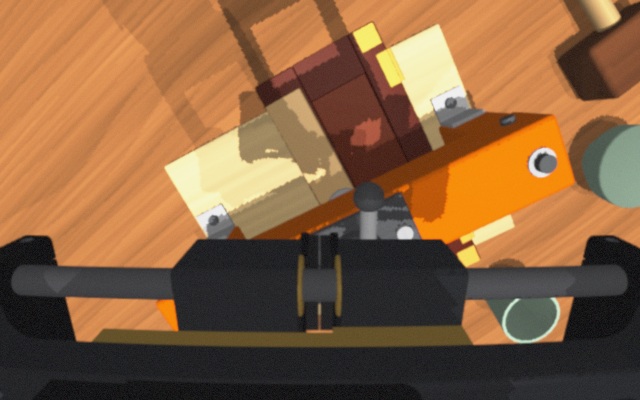

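```bash
python3 - <<'E'
from h import *
o=robot.get_obs();W=cam('wrist',o);M=R.from_quat(o['tool_rot']).as_matrix()
e=onz(W,(369,194),.2255);d=e[:2]-AX;print(e,np.degrees(np.arctan2(d[1],d[0])),np.linalg.norm(d),(M.T@(e-o['position'])).round(4))
E
python3 -m crank '[[0,0.04,0,0,0,0,-1],[0,0.079,0,0,0,0,-1],[0,0.079,0.01,0,0,0,-1],[0,0.079,0.022,0,0,0,-1],[0,0.079,0.033,0,0,0,-1],[0,0.079,0.036,0,0,0,-1],[0,0.079,0.04,0,0,0,-1]]' >/dev/null; python3 -c "from h import *; st();eff()"
```

```text
[0.52380539 0.03867087 0.2255    ] 141.37432225572744 0.058745790781014384 [-0.0217  0.0443  0.029 ]
t 31.80 p [0.5331 0.0151 0.2314] xyaw -38.68 ydown [-0.006 -0.008 -1.   ] F [ -8.03 -12.72   3.82] M [-2.122  1.357 -0.02 ] w 0.0005 q [-0.18  0.41  1.66 -0.01  1.07 -1.07]
t 31.80 ang 160.4 r 0.0389 z 0.2314 F [ -8.03 -12.72   3.82] Mz -0.020 torque 0.551 (no Mz 0.571)
```

```bash
for i in 1 2; do python3 -m crank '[[0,0,0,0,0,0,-1]]' >/dev/null; python3 -c "from h import *; eff()"; done;  python3 -m crank '[[0,0,0.001,0,0,0,-1]]' >/dev/null; python3 -c "from h import *; eff()";python3 -m crank '[[0,0,0,0,0,0,-1]]' >/dev/null; python3 -c "from h import *; eff()"; python3 -m crank '[[0,0,0.001,0,0,0,-1]]' >/dev/null; python3 -c "from h import *; eff()";python3 -m crank '[[0,0,0,0,0,0,-1]]' >/dev/null; python3 -c "from h import *; eff()"
```

```text
t 31.93 ang 160.5 r 0.0389 z 0.2314 F [ -6.22 -11.67   3.1 ] Mz -0.008 torque 0.501 (no Mz 0.509)
t 32.05 ang 160.6 r 0.0389 z 0.2314 F [ -7.42 -11.06   2.75] Mz -0.043 torque 0.459 (no Mz 0.502)
t 32.17 ang 160.2 r 0.0389 z 0.2314 F [ -8.02 -11.41   3.37] Mz 0.015 torque 0.538 (no Mz 0.523)
t 32.30 ang 160.3 r 0.0389 z 0.2314 F [ -7.47 -10.96   3.26] Mz -0.047 torque 0.452 (no Mz 0.499)
t 32.42 ang 159.9 r 0.0388 z 0.2314 F [ -8.31 -12.71   3.23] Mz -0.037 torque 0.537 (no Mz 0.574)
t 32.55 ang 160.0 r 0.0388 z 0.2314 F [ -7.25 -11.89   3.97] Mz -0.057 torque 0.473 (no Mz 0.530)
```

```bash
for i in 1; do python3 -m crank '[[0,0,0.001,0,0,0,-1]]' >/dev/null; python3 -c "from h import *; eff()";python3 -m crank '[[0,0,0,0,0,0,-1]]' >/dev/null; python3 -c "from h import *; eff()"; python3 -m crank '[[0,0,0.001,0,0,0,-1]]' >/dev/null; python3 -c "from h import *; eff()";python3 -m crank '[[0,0,0,0,0,0,-1]]' >/dev/null; python3 -c "from h import *; eff()";python3 -m crank '[[0,0,0,0,0,0,-1]]' >/dev/null; python3 -c "from h import *; eff()"; done
```

```text
t 32.67 ang 159.5 r 0.0388 z 0.2314 F [ -8.39 -12.7    4.82] Mz -0.040 torque 0.535 (no Mz 0.575)
t 32.80 ang 159.5 r 0.0388 z 0.2314 F [ -7.93 -13.26   4.13] Mz -0.041 torque 0.548 (no Mz 0.589)
t 32.92 ang 159.1 r 0.0387 z 0.2314 F [ -8.62 -13.84   4.53] Mz -0.053 torque 0.567 (no Mz 0.619)
t 33.05 ang 159.1 r 0.0387 z 0.2314 F [ -9.23 -12.95   3.84] Mz -0.061 torque 0.535 (no Mz 0.596)
t 33.17 ang 159.1 r 0.0387 z 0.2314 F [ -8.27 -12.09   4.01] Mz -0.015 torque 0.536 (no Mz 0.551)
```

```bash
python3 -m crank '[[0,0,0.002,0,0,0,-1]]' >/dev/null; python3 -c "from h import *; eff()";python3 -m crank '[[0,0,0,0,0,0,-1]]' >/dev/null; python3 -c "from h import *; eff()"; python3 -m crank '[[0,0,0.001,0,0,0,-1]]' >/dev/null; python3 -c "from h import *; eff()";python3 -m crank '[[0,0,0,0,0,0,-1]]' >/dev/null; python3 -c "from h import *; eff()";python3 -m crank '[[0,0,0,0,0,0,-1]]' >/dev/null; python3 -c "from h import *; eff();st();s=vision.camera('wrist');cv2.imwrite('pics/y_w.png',s);s=vision.camera('scene');crop(s,260,130,360,270,'pics/y_s.png',5)"
```

```text
t 33.30 ang 158.2 r 0.0386 z 0.2314 F [ -9.86 -14.77   5.75] Mz -0.094 torque 0.576 (no Mz 0.670)
t 33.42 ang 158.2 r 0.0386 z 0.2314 F [ -8.99 -13.78   4.28] Mz -0.070 torque 0.553 (no Mz 0.623)
t 33.55 ang 157.8 r 0.0386 z 0.2314 F [ -9.52 -15.37   5.4 ] Mz -0.054 torque 0.633 (no Mz 0.687)
t 33.67 ang 157.8 r 0.0385 z 0.2314 F [-10.25 -14.4    4.93] Mz -0.044 torque 0.620 (no Mz 0.663)
t 33.80 ang 157.8 r 0.0386 z 0.2314 F [-10.19 -14.9    5.14] Mz -0.137 torque 0.543 (no Mz 0.680)
t 33.80 p [0.534  0.0166 0.2314] xyaw -38.71 ydown [-0.009 -0.01  -1.   ] F [-10.19 -14.9    5.14] M [-2.502  1.616 -0.137] w 0.0001 q [-0.17  0.42  1.66 -0.01  1.07 -1.06]
```

View pics/y_w.png

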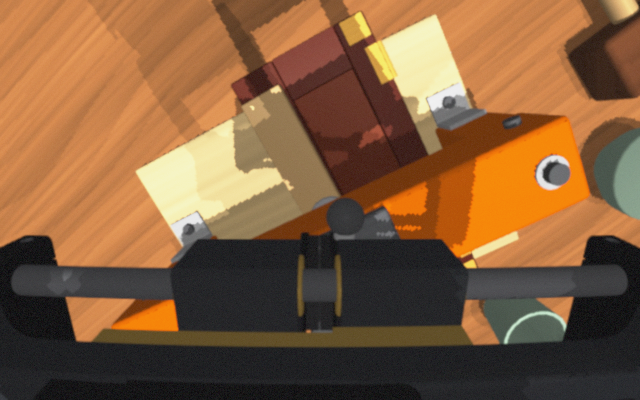

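Run:
```python
from h import *
o=robot.get_obs();W=cam('wrist',o);M=R.from_quat(o['tool_rot']).as_matrix()
e=onz(W,(345,215),.2255);d=e[:2]-AX;print(e,np.degrees(np.arctan2(d[1],d[0])),np.linalg.norm(d),(M.T@(e-o['position'])).round(4))
```

```text
[0.5247757 0.0399172 0.2255   ] 139.83481995616717 0.058786956949392496 [-0.0218  0.0057  0.0126]
```

View pics/y_s.png

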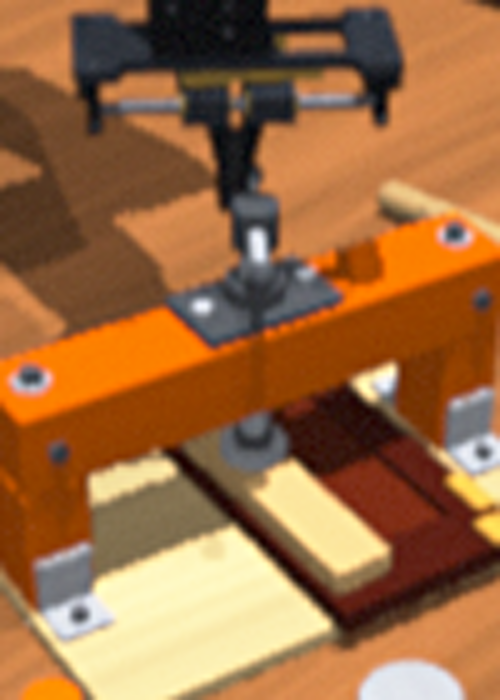

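```bash
python3 -m crank '[[0,0,-0.014,0,0,0,-1],[0,-0.07,-0.014,0,0,0,-1],[0,-0.08,-0.014,0,0,0,-1],[0,-0.08,0.04,0,0,0,-1],[0,-0.08,0.076,0,0,0,-1],[0,-0.08,0.076,0,0,0,-1],[0,-0.04,0.076,0,0,0,-1],[0,-0.002,0.076,0,0,0,-1],[0,-0.002,0.06,0,0,0,-1],[0,-0.002,0.05,0,0,0,-1]]' >/dev/null; python3 -c "from h import *; st();eff()"; python3 -m crank '[[0,0,-0.01,0,0,0,-1],[0,0,-0.02,0,0,0,-1],[0,0,-0.025,0,0,0,-1]]' >/dev/null; python3 -c "from h import *; eff()"
```

```text
t 35.15 p [0.5528 0.0398 0.2321] xyaw -38.85 ydown [-0. -0. -1.] F [-0.58 -1.04 -0.51] M [-0.043 -0.042  0.054] w 0.0003 q [-0.13  0.44  1.62 -0.    1.09 -1.02]
t 35.15 ang 114.1 r 0.0414 z 0.2321 F [-0.58 -1.04 -0.51] Mz 0.054 torque 0.093 (no Mz 0.039)
t 35.52 ang 126.6 r 0.0379 z 0.2328 F [ 3.78  7.42 -0.64] Mz 0.086 torque -0.196 (no Mz -0.283)
```

```bash
python3 -m crank '[[0.001,0,-0.005,0,-0.015,0,-1],[0.001,0,-0.008,0,-0.03,0,-1],[0.001,0,-0.008,0,-0.03,0,-1]]' >/dev/null
python3 - <<'E'
from h import *
eff();st();s=vision.camera('wrist');cv2.imwrite('pics/z_w.png',s);crop(s,240,150,400,250,'pics/z_w2.png',5)
E
```

```text
t 35.90 ang 132.0 r 0.0378 z 0.2328 F [3.16 8.88 0.9 ] Mz -0.004 torque -0.317 (no Mz -0.313)
t 35.90 p [0.5444 0.03   0.2328] xyaw -33.49 ydown [ 0.004  0.006 -1.   ] F [3.16 8.88 0.9 ] M [ 1.518 -0.517 -0.004] w 0.0003 q [-0.15  0.42  1.64  0.01  1.07 -1.14]
```

View pics/z_w2.png

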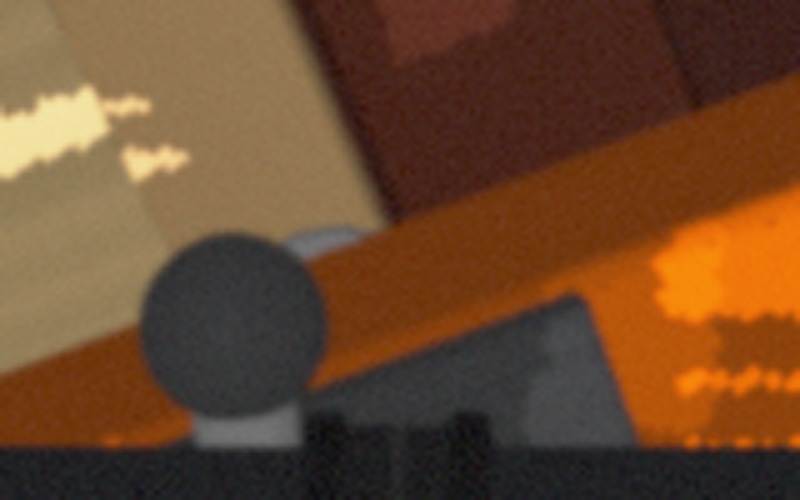

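Ball centre is at crop (234,325), i.e. pixel (286.8,215); the pad's edge is visible just above the caul, behind it.

Run:
```python
from h import *
o=robot.get_obs();W=cam('wrist',o);M=R.from_quat(o['tool_rot']).as_matrix()
e=onz(W,(286.8,215),.2255);d=e[:2]-AX;print(e,np.degrees(np.arctan2(d[1],d[0])),np.linalg.norm(d))
```

```text
[0.51866791 0.02972403 0.2255    ] 151.4862447986618 0.05807664085914672
```

```bash
python3 -m crank '[[0,0,0.02,0,0,0,-1],[0,-0.08,0.02,0,0,0,-1],[0,-0.09,0.02,0,0,0,-1],[0,-0.09,-0.04,0,-0.015,0,-1]]' >/dev/null
python3 - <<'E'
from h import *
b=np.radians(151.5);p=AX+.036*np.array([np.cos(b),np.sin(b)])+.028*np.array([-np.sin(b),np.cos(b)])
st();rows((*p,.27),-28.5)
E
```

```text
t 36.45 p [0.5331 0.0109 0.2774] xyaw -30.52 ydown [ 0.002 -0.001 -1.   ] F [-0.15  0.22  0.33] M [-0.032  0.002 -0.04 ] w 0.0003 q [-0.19  0.35  1.61 -0.    1.17 -1.23]
d=20mm ang=2 row [0.0021, 0.0148, -0.0366] [-0.0001, -0.0112, 0.0008]
```

```bash
python3 -m crank '[[0.002,0.015,-0.037,0,-0.011,0,-1],[0.002,0.015,-0.037,0,-0.011,0,-1],[0.002,0.055,-0.037,0,-0.011,0,-1],[0.002,0.094,-0.037,0,-0.011,0,-1],[0.002,0.094,-0.02,0,-0.011,0,-1],[0.002,0.094,-0.005,0,-0.011,0,-1],[0.002,0.094,-0.002,0,-0.011,0,-1]]' >/dev/null
python3 - <<'E'
from h import *
st();eff();s=vision.camera('wrist');cv2.imwrite('pics/za.png',s);crop(s,270,150,430,250,'pics/za2.png',5)
E
for i in 1 2 3; do python3 -m crank '[[0,0,0.002,0,0,0,-1]]' >/dev/null; python3 -c "from h import *; eff()"; done
```

```text
t 37.33 p [0.5317 0.0077 0.23  ] xyaw -28.59 ydown [-0.004 -0.006 -1.   ] F [-3.98 -9.39 -1.04] M [-1.577  0.747  0.004] w 0.0004 q [-0.19  0.41  1.67 -0.01  1.06 -1.26]
t 37.33 ang 171.5 r 0.0384 z 0.2300 F [-3.98 -9.39 -1.04] Mz 0.004 torque 0.384 (no Mz 0.380)
t 37.50 ang 171.1 r 0.0384 z 0.2300 F [ -4.44 -10.58  -0.87] Mz -0.010 torque 0.418 (no Mz 0.427)
t 37.62 ang 170.7 r 0.0383 z 0.2300 F [ -4.96 -11.19  -0.52] Mz 0.005 torque 0.459 (no Mz 0.454)
t 37.75 ang 169.9 r 0.0382 z 0.2300 F [ -5.93 -11.8   -0.51] Mz 0.028 torque 0.511 (no Mz 0.483)
```

View pics/za2.png

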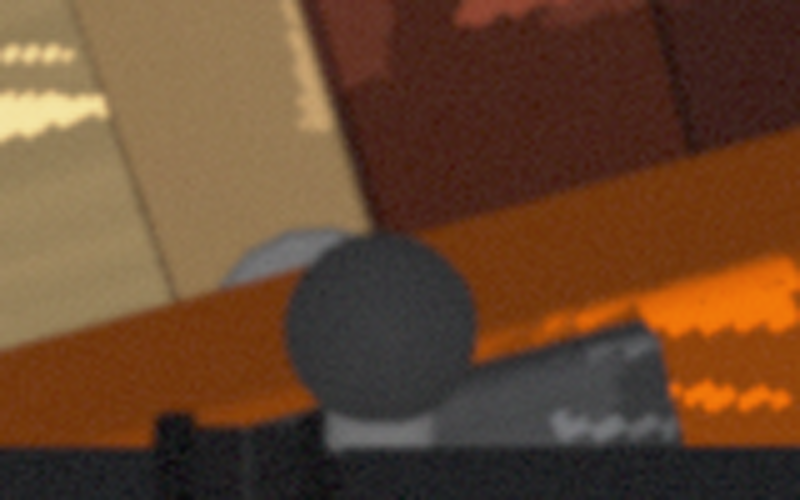

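```bash
python3 -m crank '[[0,0,0.002,0,0,0,-1]]' >/dev/null; python3 -c "from h import *; eff()"; python3 -m crank '[[0,0,0.001,0,0,0,-1]]' >/dev/null; python3 -c "from h import *; eff()"; python3 -m crank '[[0,0,0.001,0,0,0,-1]]' >/dev/null; python3 -c "from h import *; eff()"; python3 -m crank '[[0,0,0.001,0,0,0,-1]]' >/dev/null; python3 -c "from h import *; eff()";  python3 -m crank '[[0,0,0.001,0,0,0,-1]]' >/dev/null; python3 -c "from h import *; eff()"
```

```text
t 37.88 ang 169.1 r 0.0380 z 0.2300 F [ -6.53 -13.6    0.38] Mz -0.064 torque 0.491 (no Mz 0.555)
t 38.00 ang 168.7 r 0.0380 z 0.2300 F [ -6.84 -13.88  -0.32] Mz -0.046 torque 0.522 (no Mz 0.568)
t 38.12 ang 168.3 r 0.0379 z 0.2300 F [ -6.73 -13.93  -0.18] Mz -0.089 torque 0.481 (no Mz 0.569)
t 38.25 ang 167.9 r 0.0379 z 0.2300 F [ -7.72 -14.61  -0.13] Mz -0.139 torque 0.464 (no Mz 0.602)
t 38.38 ang 167.4 r 0.0378 z 0.2300 F [ -8.48 -15.31   0.53] Mz -0.117 torque 0.518 (no Mz 0.635)
```

Run:
```python
from h import *
s=vision.camera('wrist');cv2.imwrite('pics/zb.png',s);crop(s,270,150,430,250,'pics/zb2.png',5);st()
```

```text
t 38.42 p [0.5328 0.0103 0.23  ] xyaw -28.61 ydown [-0.007 -0.01  -1.   ] F [ -6.9  -15.06   0.16] M [-2.513  1.345 -0.174] w 0.0007 q [-0.18  0.42  1.67 -0.01  1.07 -1.25]
```

View pics/zb2.png

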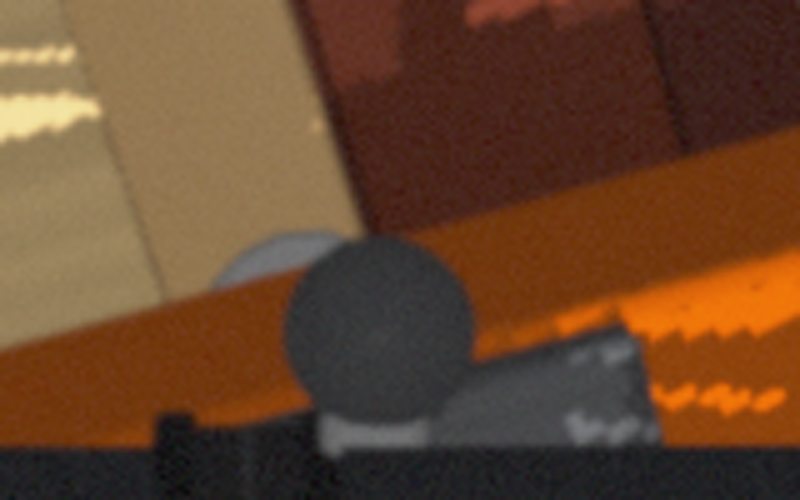

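```bash
python3 -m crank '[[0,0,0.002,0,0.008,0,-1]]' >/dev/null; python3 -c "from h import *; eff()"; python3 -m crank '[[0,0,0.002,0,0.01,0,-1]]' >/dev/null; python3 -c "from h import *; eff()"; python3 -m crank '[[0,0,0.002,0,0.01,0,-1]]' >/dev/null; python3 -c "from h import *; eff()"; python3 -m crank '[[0,0,0.002,0,0.01,0,-1]]' >/dev/null; python3 -c "from h import *; eff();st()"
```

```text
t 38.55 ang 166.0 r 0.0378 z 0.2300 F [ -8.63 -14.24   0.54] Mz -0.075 torque 0.526 (no Mz 0.601)
t 38.67 ang 164.5 r 0.0378 z 0.2300 F [ -8.09 -14.34   1.13] Mz -0.088 torque 0.517 (no Mz 0.605)
t 38.80 ang 163.0 r 0.0379 z 0.2300 F [ -8.92 -13.22   1.35] Mz -0.049 torque 0.529 (no Mz 0.578)
t 38.92 ang 161.5 r 0.0379 z 0.2300 F [ -9.63 -14.27   2.13] Mz -0.129 torque 0.500 (no Mz 0.629)
t 38.92 p [0.5337 0.014  0.23  ] xyaw -35.51 ydown [-0.01 -0.01 -1.  ] F [ -9.63 -14.27   2.13] M [-2.395  1.68  -0.129] w 0.0004 q [-0.18  0.42  1.66 -0.01  1.07 -1.12]
```

```bash
for i in 1 2 3 4 5 6; do :; done; python3 -m crank '[[0,0,0.002,0,0.01,0,-1]]' >/dev/null; python3 -c "from h import *; eff()"; python3 -m crank '[[0,0,0.002,0,0.01,0,-1]]' >/dev/null; python3 -c "from h import *; eff()"; python3 -m crank '[[0,0,0.002,0,0.01,0,-1]]' >/dev/null; python3 -c "from h import *; eff()"; python3 -m crank '[[0,0,0.002,0,0.01,0,-1]]' >/dev/null; python3 -c "from h import *; eff()"; python3 -m crank '[[0,0,0.002,0,0.01,0,-1]]' >/dev/null; python3 -c "from h import *; eff()"; python3 -m crank '[[0,0,0.002,0,0.01,0,-1]]' >/dev/null; python3 -c "from h import *; eff();st()"
```

```text
t 39.05 ang 160.0 r 0.0380 z 0.2299 F [-11.02 -13.37   2.56] Mz -0.059 torque 0.561 (no Mz 0.620)
t 39.17 ang 158.5 r 0.0380 z 0.2299 F [-10.81 -12.74   3.73] Mz -0.028 torque 0.573 (no Mz 0.601)
t 39.30 ang 157.0 r 0.0380 z 0.2299 F [-11.02 -12.15   4.14] Mz -0.065 torque 0.524 (no Mz 0.589)
t 39.42 ang 155.5 r 0.0380 z 0.2299 F [-12.03 -11.93   3.07] Mz -0.037 torque 0.565 (no Mz 0.603)
t 39.55 ang 153.9 r 0.0381 z 0.2299 F [-11.86 -10.61   5.17] Mz -0.036 torque 0.525 (no Mz 0.561)
t 39.67 ang 152.4 r 0.0381 z 0.2299 F [-13.03 -10.99   4.86] Mz 0.032 torque 0.632 (no Mz 0.601)
t 39.67 p [0.5359 0.0196 0.2299] xyaw -46.31 ydown [-0.014 -0.008 -1.   ] F [-13.03 -10.99   4.86] M [-1.968  2.064  0.032] w 0.0003 q [-0.17  0.42  1.65 -0.01  1.08 -0.92]
```

```bash
python3 -m crank '[[0,0,-0.016,0,0,0,-1],[0,0,-0.03,0,0,0,-1],[0,-0.1,-0.03,0,0,0,-1],[0,-0.2,-0.03,0,0,0,-1],[-0.1,-0.25,-0.1,0,0,0,-1],[-0.2,-0.25,-0.2,0,0,0,-1],[-0.2,-0.25,-0.3,0,0,0,-1],[-0.2,-0.25,-0.3,0,0,0,-1],[-0.2,-0.25,-0.3,0,0,0,-1]]'
python3 - <<'E'
from h import *
st();s=vision.camera('scene');crop(s,230,130,390,270,'pics/zz_s.png',5);t=vision.camera('top');crop(t,245,160,405,290,'pics/zz_t.png',5);cv2.imwrite('pics/zz_full.png',t)
E
```

```text
time: 40.8
position: [0.3649, -0.0086, 0.3558]
tool_rot: [-0.649, 0.277, -0.28, 0.65]
ft_force: [0.1, 0.1, 0.3]
grip_width: 0.0008
t 40.80 p [ 0.3649 -0.0086  0.3558] xyaw -46.43 ydown [ 0.004 -0.    -1.   ] F [0.13 0.14 0.3 ] M [-0.078  0.    -0.015] w 0.0008 q [-0.33 -0.    1.84  0.    1.3  -1.09]
```

View pics/zz_s.png

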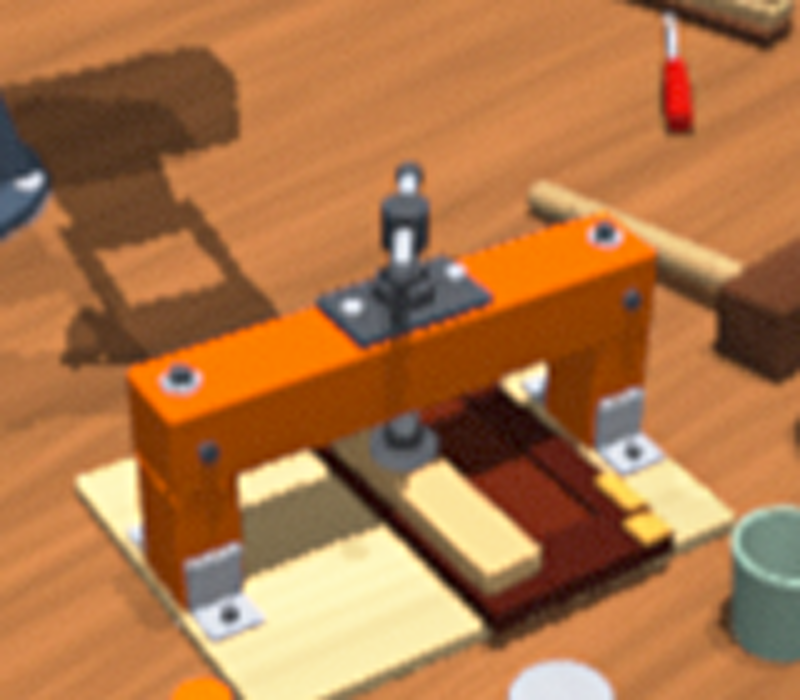

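View pics/zz_full.png

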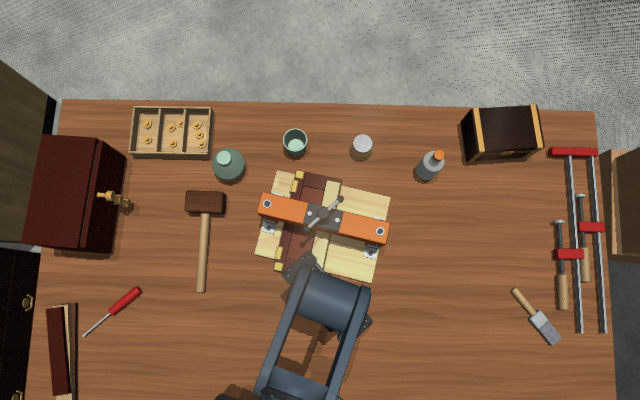

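View pics/zz_t.png

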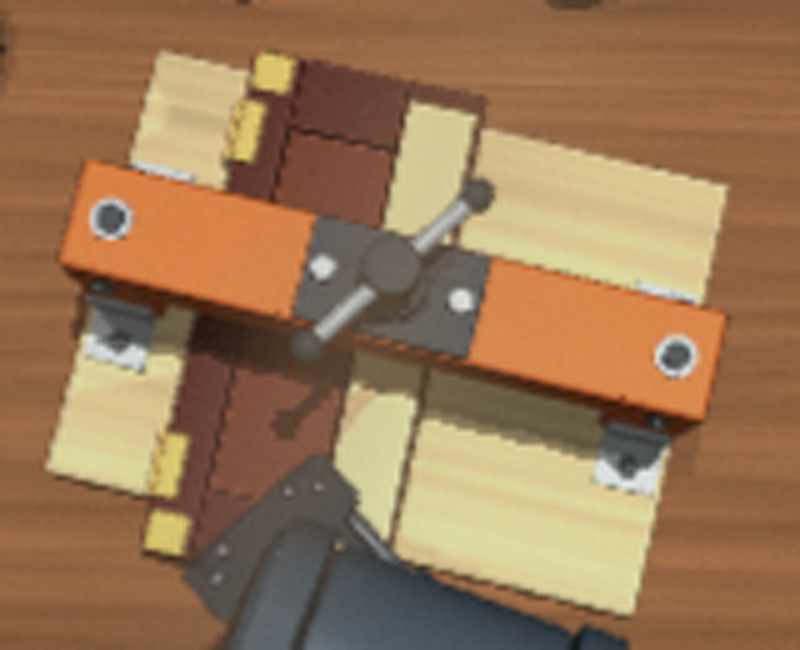

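```bash
python3 -c "
from rig import robot
print(robot.hand_in())"
```

```text
the job is handed in; nothing more can be done
None
```

The caul is lying cork side down along the stile under the press, covering the whole split. The press is snugged to about 0.56 N m, and I've handed the job in at about 41 s.

- **Caul and door:** I slid the caul in from the robot's side with one re-grip and let go of it before winding. In the last pictures it sits on the stile under the pad. The door and the other bench items look unmoved.
- **Effort:** Running free, the handle took about 0.345 N m. Over the last six readings while it was turning, it averaged about 0.56 N m, roughly 1.6 times that. Single readings scattered by about 0.05, from 0.52 to 0.63.
- **Overshoot and correction:** The first wind went further than I meant. One reading while it was turning showed about 0.72–0.74 N m, just over twice the free effort. That was with the finger touching close to the screw head, so it may be partly measurement error. The handle also held when I pushed at about 0.62 N m without turning it.
- **Reset by feel:** I backed the handle off about 36° and wound it forward about 12°, to where it is now. An earlier still push within a few degrees of this position suggested about 0.59 N m. That agrees with the final reading to within the scatter.

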